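# Check reamed couplings with a go gauge and pull the reject

## Task

Work along the sloping rack from left to right, as seen from the robot, and try the green-topped plug gauge in the bore of each of the three couplings: in a good one it goes in up to its collar, in one that was not reamed right through it stops part-way. Then put the gauge back upright in its hole in the wooden stand and gently set the coupling that stopped it upright in the red rework tray. Leave the good couplings in their seats and everything else on the bench where it is.

Things in the scene. Friction and masses are not known exactly. Their poses are not given: they have to be found in the camera images.
- gauge_grip (a point): Plug gauge, plug down in the stand, axis = its z, up. 115 mm long, 0.2 kg. From its tip: steel plug 20 mm dia., 38 mm long, first 6 mm tapering from 13 mm; collar 34 mm dia., 5 mm thick; round handle 24 mm dia., 72 mm long, top 30 mm green. Point on the axis in the handle, 82 mm above the tip, 39 mm above the collar's top face, 33 mm below the handle's top. The collar rests on the stand's top.
- gauge_tip (a point): Centre of the lower end of the green-topped gauge's plug, 82 mm below gauge_grip.
- coupling_a_mid (a point): Turned steel sleeve coupling, a plain tube 44 mm outside diameter and 44 mm long, bore axis = its own z (pointing out of the rack), bore mouth 22.5 mm. Point on the bore axis half-way along the coupling (22 mm from each end). Whether the reamed bore goes right through cannot be told without the gauge. Mass about 0.4 kg.
- coupling_b_mid (a point): Another coupling, outwardly the same as coupling_a_mid, point at the same place.
- coupling_c_mid (a point): Another coupling, outwardly the same as coupling_a_mid, point at the same place.
- rack: Fixed plywood rack, 342 mm wide (its y), 87 deep, 66 high at the back. Its deck's normal leans 30 degrees from vertical towards the rack's -x (the robot's side). Three round seats, 46.5 mm wide, 10 deep, 105 apart, loosely hold the couplings: axes along the normal, 34 mm standing out of the deck. Gauge depth below a coupling's mouth: 38 mm in a good one, 20 to 25 in a bad one. Origin: underside centre.
- slot_1 (a point): Centre of the floor of the rack's left seat (+y side as seen from the robot); the coupling in it has its lower end here.
- slot_2 (a point): Centre of the floor of the middle seat.
- slot_3 (a point): Centre of the floor of the right seat.
- stand: Fixed dark wooden gauge stand, 130 mm (its x) by 64 mm by 50 mm high, with two upright holes 70 mm apart along its x. It stands to one side of the rack, the tray to the other, and they may change sides. Origin: centre of its underside.
- hole_near (a point): Centre of the mouth, on the stand's top, of the hole nearer the robot; 22.5 mm diameter, 44 mm deep. One hole holds the green-topped gauge and the other the yellow-topped one.
- hole_far (a point): The same for the other hole, farther from the robot.
- tray: Fixed open red metal rework tray, 190 mm (its x) by 130 mm by 36 mm high, walls and floor 4 mm thick. Origin: centre of its underside. The brass bush stands near its -x end; the middle and the +x end are free.
- small_gauge_mid (a point): Second plug gauge, same handle with a yellow top and a 17 mm plug, in the stand's other hole: not for this job. Point on its axis half-way up.
- bush: Small flanged brass bush, 34 mm wide, 24 mm high, standing in the tray at its -x end. Origin: underside centre.
- reamer: Steel hand reamer 148 mm long, 12 mm thick, lying on the bench along its own y. Origin: under its middle.
- square: Machinist's square lying flat, stock 75 mm along its own y, blade 100 mm towards its +x, 14 mm high. Origin: under the middle of the stock.
- oil: Green oil bottle, 56 mm wide, 135 mm high. Origin: underside centre.
- jar: Closed glass jar, 68 mm wide, 85 mm high. Origin: underside centre.
- deburrer: Blue-handled deburring tool, 160 mm long, lying behind the rack along its own x, 20 mm thick. Origin: under its middle.
Mind the look-alikes: they are no part of the job. Leave any orange or purple look-alike of the part that bears coupling_a_mid alone.

How it is judged:
By the outcome, as a careful person would: the job done as asked, in the order asked, and still so for the second after the job is handed in, with the robot touching nothing.
It also fails if it takes over 69 s, if anything falls off the work surface, if the arm or the gripper's body presses on something with over 40 N, if the wrist force passes 120 N, or if a joint passes its speed limit or range.

## Robot

A 6-joint arm with a two-finger parallel gripper is mounted at the origin on the work surface. World frame = base frame: x ahead of the robot, y to its left, z up, the work surface at z = 0. Lengths are in m, angles in rad, forces in N, time in s.
With the tool pointing down it reaches from about 0.35 to 0.725 m from the base axis. Payload 4.3 kg.
Tool frame: the origin (TCP) lies on the mounting face of the last link; the fingertips stand 173 mm ahead of it and the grasp point (between the pads) lies 155 mm ahead of it; x points along the fingers, y is the direction in which the jaws open and shut, and the axes are right-handed (so a half turn about x gives the same grasp; the last joint's range is limited). The gripper opens to 85 mm and grips with 20 to 120 N. Pads are 22 mm wide; open, the fingers measure 114 mm over their backs; the gripper's body (76 mm by 85 mm) begins 54 mm behind the grasp point. The pads swing forward as they close: fully open they stand 13 mm farther back than shut.
Start: joints at [-1.255, 0.377, 0.081, 1.274, 0, 1.46], TCP at [0.238, -0.524, 0.405] pointing down, gripper open.
Joint ranges: [-2.72, 2.72], [-0.84, 1.66], [-1.02, 1.22], [-1.77, 2.12], [-1.37, 1.28], [-3.14, 3.14]. Speed limits (rad/s): [2.57, 2.57, 3.14, 3.14, 3.14, 3.14].

## Interface

Orientations are given as [roll, pitch, yaw] about the fixed x, y, z axes, in that order (R = Rz(yaw) Ry(pitch) Rx(roll)).
In Python, from cell import manip gives the robot as it stands. The module is installed in compiled form; this text tells all that it offers.
- The arm moves only by the shell command python3 -m inch 'ROWS' [OPENING] [FORCE]. ROWS is JSON, a list of rows, each a list of 2 entries, a list of its own where there are three numbers: the shift along the tool's x, y, z in m, then the turn about the tool's x in rad. A call has 1 to 20 rows; each row shifts and turns the pose as measured when the row begins, along the tool's axes as they then stand; what a row does not reach is not made up. A row lasts 1/10 s, in which the tool goes at most 50 mm and 8.59 degrees, less where a joint would pass 70% of its speed; a pose out of reach is approached as far as the arm can. A call is refused whole if a number of a shift passes 0.05 or a number of a turn 0.15, either way. A call with a gripper value outside its range is refused whole. OPENING is the gripper's target within -1 to 1 (fully open at 1, half-way at 0, shut at -1), set as the call begins (- or left out, the last holds). The fingers move at their own pace and stop on an object; FORCE is the grip in N (left out, the last holds). Time passes only in rows, so rows that do not move let the fingers close. It gives the time, the measured TCP pose, the force and the opening at its end, in the units of the state.
- manip.observe(): the state, without advancing time (a new reading comes with each control period).
- manip.read_camera(name): name is "scene" or "top" or "wrist"; returns the picture (384x512x3 uint8, blue, green, red); there is no depth.
- manip.camera_info(name): a dict with "fovy" (degrees; the focal length in pixels is half the picture's height over the tangent of half this angle, whatever the lens; pixels are square), "cx", "cy" (the principal point, pixels), "world_to_cam" (4x4, takes a point from world to camera coordinates). Camera axes: x right, y down, z forward; pixel columns grow to the right and rows downward; lengths in m; the calibration is good to about 2 mm. A picture is of the moment at which its call begins: read the wrist's pose just before it. camera_info takes no time and is no camera call; for the wrist camera it gives the pose at the moment of the call.
- manip.job_done(): hands the job in, once; it reports no verdict.
The state is a dict: "time": time; "joints": joint angles; "dq": joint speeds; "joint_efforts": joint torques, N m; "eef_pos": TCP position; "tool_rot": TCP orientation; "ft_force": force on the tool from outside, world axes, zero at the start; "torque": the same for the moment, N m; "width": finger opening in m.
Only numpy, scipy, OpenCV 4.12 (cv2) and the standard library are available. Lean on these libraries where they do the work, as an engineer would, in place of code of your own. Each camera call takes 0.05 s, during which the arm holds its last target.

## Working session

There is one attempt and no reset: what is moved stays moved. The work goes in short steps, Python scripts to look and compute and a shell command to move; the robot and the scene stay as the last step left them, time stands still between calls to the robot, and variables do not carry over. Pictures are saved under pics/ and viewed, and the job is handed in when it is done.

```bash
ls; mkdir -p pics
python3 - <<'E'
from cell import manip
import cv2
print(manip.observe())
for n in ("scene","top","wrist"):
    i=manip.camera_info(n);print(n,i)
    cv2.imwrite(f"pics/{n}0.png",manip.read_camera(n))
E
```

```text
pics
{'time': 0.0, 'joints': array([-1.25532150e+00,  3.78126100e-01,  7.96129406e-02,  1.27436099e+00,
        8.61011363e-07,  1.46052781e+00]), 'dq': array([ 4.22433932e-04, -2.07013650e-04, -3.69898659e-04,  1.27709961e-03,
        6.48031380e-05, -2.27962093e-03]), 'joint_efforts': array([-1.44297846e-03, -4.63603091e+01,  2.69874448e+01,  2.07192003e-02,
       -6.54615246e-05, -1.94986768e-06]), 'eef_pos': array([ 0.23740559, -0.52338418,  0.40371947]), 'tool_rot': array([-1.68147923,  1.56871851,  1.88585677]), 'ft_force': array([0.97494252, 1.23421625, 0.51303543]), 'torque': array([ 0.01751905, -0.00656892, -0.03349486]), 'width': 0.08539805495200833}
scene {'fovy': 54.4603708158917, 'cx': 249.26769849041452, 'cy': 188.98615426152224, 'world_to_cam': array([[-0.15114077,  0.98846839, -0.00931156,  0.07106848],
       [ 0.75964667,  0.11011518, -0.64094585, -0.37502426],
       [-0.63252937, -0.10394654, -0.76752962,  1.50676907],
       [ 0.        ,  0.        ,  0.        ,  1.        ]])}
top {'fovy': 49.96065023737091, 'cx': 255.6155628668829, 'cy': 184.3072606089735, 'world_to_cam': array([[ 0.01076957, -0.99993545,  0.0036204 ,  0.00852378],
       [-0.99376106, -0.01110488, -0.1109758 ,  0.56389522],
       [ 0.11100884, -0.00240266, -0.99381651,  1.11764276],
       [ 0.        ,  0.        ,  0.        ,  1.        ]])}
wrist {'fovy': 71.70237760976681, 'cx': 253.0871419855974, 'cy': 189.865571163614, 'world_to_cam': array([[ 0.41292951, -0.91076227, -0.00114468, -0.57435325],
       [-0.87129564, -0.39540113,  0.29069204, -0.03646335],
       [-0.26520394, -0.11903797, -0.95681599,  0.3789295 ],
       [ 0.        ,  0.        ,  0.        ,  1.        ]])}
```

View pics/scene0.png

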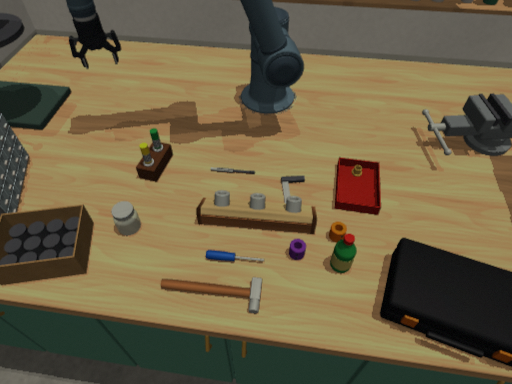

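View pics/top0.png

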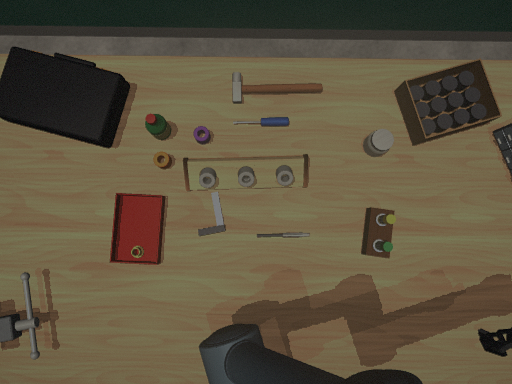

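View pics/wrist0.png

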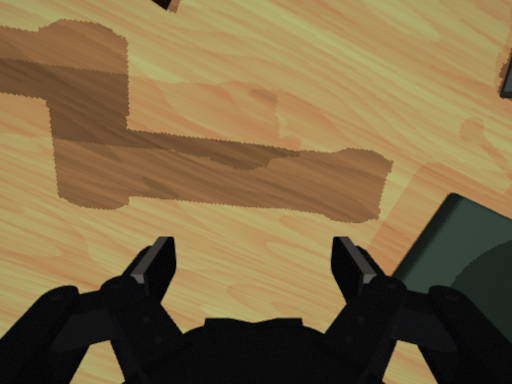

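The top view (up is +x, left is +y) shows:
- Stand at about (380,232), with the yellow top at (391,219) and the green top at (388,246), so green is in the hole near the robot.
- Rack couplings at (207,178), (246,176) and (285,175).
- Red tray at (138,228), with the bush at (137,252).

Close crops next.

```bash
cat > h.py <<'E'
import numpy as np, cv2, json
from cell import manip
def K(i):
    f=192/np.tan(np.radians(i['fovy'])/2); return f,i['cx'],i['cy']
def ray(i,u,v):
    f,cx,cy=K(i); T=i['world_to_cam']; R=T[:3,:3]; o=-R.T@T[:3,3]
    d=R.T@np.array([(u-cx)/f,(v-cy)/f,1]); return o,d/np.linalg.norm(d)
def onz(i,u,v,z):
    o,d=ray(i,u,v); return o+d*(z-o[2])/d[2]
def proj(i,p):
    f,cx,cy=K(i); T=i['world_to_cam']; c=T[:3,:3]@np.array(p)+T[:3,3]; return np.array([f*c[0]/c[2]+cx,f*c[1]/c[2]+cy])
def tri(rays):
    A=np.zeros((3,3));b=np.zeros(3)
    for o,d in rays:
        P=np.eye(3)-np.outer(d,d);A+=P;b+=P@o
    p=np.linalg.solve(A,b); return p,[float(np.linalg.norm((np.eye(3)-np.outer(d,d))@(p-o)))for o,d in rays]
def Rt(r):
    from scipy.spatial.transform import Rotation as Ro
    return Ro.from_euler('xyz',r).as_matrix()
def cblob(img,lo,hi,roi=None,mn=8):
    h=cv2.cvtColor(img,cv2.COLOR_BGR2HSV); m=cv2.inRange(h,lo,hi)
    if roi: k=np.zeros_like(m);x0,y0,x1,y1=roi;k[y0:y1,x0:x1]=1;m*=k
    n,l,s,c=cv2.connectedComponentsWithStats(m)
    return [(c[j].round(1).tolist(),s[j].tolist()) for j in range(1,n) if s[j][4]>=mn]
E
python3 - <<'E'
import cv2,numpy as np
t=cv2.imread('pics/top0.png');s=cv2.imread('pics/scene0.png')
cv2.imwrite('pics/c1.png',cv2.resize(t[145:270,100:320],None,fx=3.6,fy=3.6,interpolation=cv2.INTER_CUBIC))
cv2.imwrite('pics/c2.png',cv2.resize(t[195:265,350:410],None,fx=8,fy=8,interpolation=cv2.INTER_CUBIC))
cv2.imwrite('pics/c3.png',cv2.resize(s[115:270,120:390],None,fx=2.9,fy=2.9,interpolation=cv2.INTER_CUBIC))
E
```

```text
(no output)
```

View pics/c1.png

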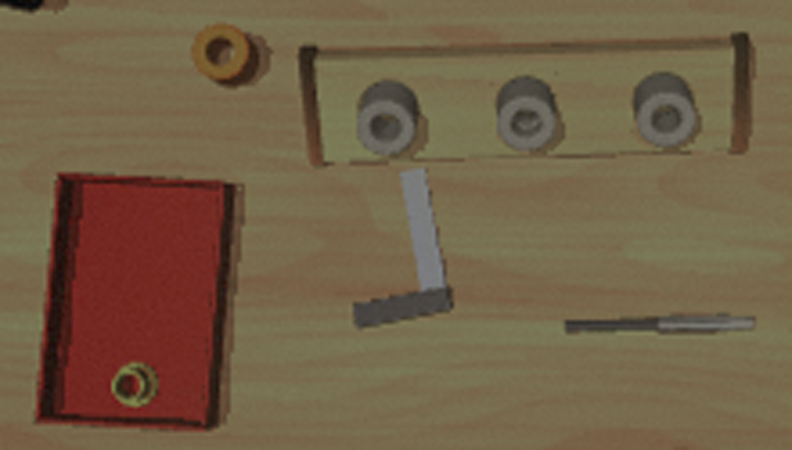

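View pics/c2.png

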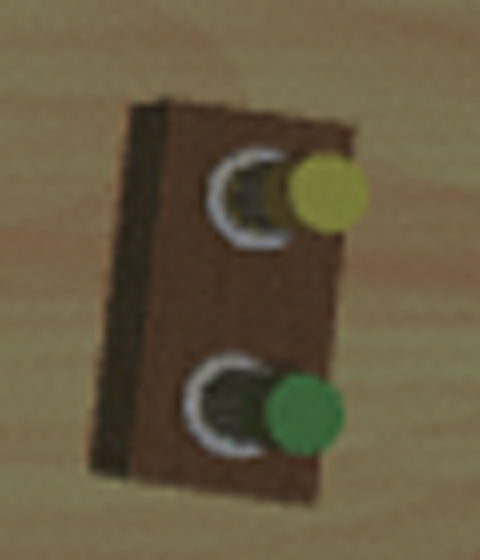

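View pics/c3.png

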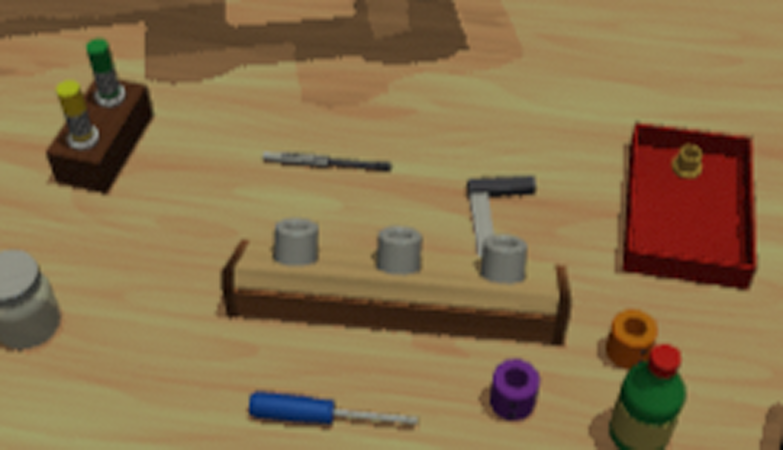

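Candidates for the gauge: green top at top-view (388,246.6) and yellow top at (391,219), which has the 17 mm plug and is not for this job. The green oil bottle cap area at (157,125) is only green-coloured. I choose green at (388,246.6), and crop c2 confirms it: round green handle top, collar ring, near hole.

Candidates for the couplings: three grey ones in the rack at (207,178), (246,176) and (285,175). The orange one at (162,160) and the purple one at (202,135) are look-alikes and stay untouched.

Run:
```python
from h import *
t=cv2.imread('pics/top0.png');s=cv2.imread('pics/scene0.png')
it=manip.camera_info('top');is_=manip.camera_info('scene')
g=cblob(t,(45,80,40),(80,255,255),(370,230,400,260));y=cblob(t,(22,110,60),(34,255,255),(375,205,400,232))
print(g,y)
for b,in (g[:1],y[:1]): print(onz(it,*b[0],.127))
gs=cblob(s,(45,80,30),(80,255,255),(140,115,170,150)); print(gs)
# coupling mouths: from crops (px centers of ring)
f=lambda c,o,k:((c[0]+.5)/k-.5+o[0],(c[1]+.5)/k-.5+o[1])
T=[(387,125),(527,121),(665,117)]; S=[(504,245),(400,237),(297,229)]
for a,b in zip(T,S):
    ut=f(a,(100,145),3.6);us=f(b,(120,115),2.9)
    print(ut,us,tri([ray(it,*ut),ray(is_,*us)]))
# rack front/back edges; tray corners (rim z .036)
for c in [(58,175),(240,183),(38,421),(212,428)]: print('tray',onz(it,*f(c,(100,145),3.6),.036))
for c in [(317,162),(738,152)]: print('rackfront',onz(it,*f(c,(100,145),3.6),.02))
for c in [(303,48),(745,36)]: print('rackback',onz(it,*f(c,(100,145),3.6),.07))
for c in [(165,98),(355,125),(128,472),(316,505)]: print('stand',onz(it,*f(c,(350,195),8),.05))
print('bush',onz(it,*f((132,384),(100,145),3.6),.02))
```

```text
[([387.4, 246.2], [383, 242, 10, 10, 80])] [([389.6, 218.7], [383, 214, 13, 10, 99])]
[ 0.40014961 -0.3182115   0.127     ]
[ 0.46919233 -0.32549966  0.127     ]
[([153.9, 134.0], [150, 129, 9, 11, 75])]
(207.13888888888889, 179.36111111111111) (293.4655172413793, 199.1551724137931) (array([0.57128424, 0.14527106, 0.07120204]), [0.00023382516931404567, 0.00023382516931401868])
(246.02777777777777, 178.25) (257.6034482758621, 196.39655172413794) (array([0.57552139, 0.04105381, 0.07044768]), [0.0002187275006824883, 0.00021872750068248006])
(284.3611111111111, 177.13888888888889) (222.08620689655174, 193.63793103448276) (array([ 0.57983395, -0.06284853,  0.07003437]), [0.0002667534674104507, 0.00026675346741045805])
tray [0.53403292 0.40139245 0.036     ]
tray [0.52941506 0.2614252  0.036     ]
tray [0.34763005 0.40744896 0.036     ]
tray [0.34380406 0.27607998 0.036     ]
rackfront [0.54783047 0.20537503 0.02      ]
rackfront [ 0.5593463  -0.12339474  0.02      ]
rackback [0.62912178 0.2102719  0.07      ]
rackback [ 0.64210067 -0.12278681  0.07      ]
stand [ 0.50339145 -0.29852911  0.05      ]
stand [ 0.49489626 -0.36316773  0.05      ]
stand [ 0.37722911 -0.28352047  0.05      ]
stand [ 0.36692692 -0.34663877  0.05      ]
bush [0.37511301 0.34228612 0.02      ]
```

```bash
cat >> h.py <<'E'
def st(target=None,yaw=None):
    s=manip.observe(); R=Rt(s['tool_rot']); p=s['eef_pos']
    print('t%.2f'%s['time'],'p',p.round(4),'grasp',(p+.155*R[:,0]).round(4),'w %.4f'%s['width'],'F',s['ft_force'].round(1),'M',s['torque'].round(2))
    print('X',R[:,0].round(3),'Y',R[:,1].round(3),'Z',R[:,2].round(3),'j',s['joints'].round(2))
    if target is not None: print('tool shift',(R.T@(np.array(target)-p)).round(4))
    if yaw is not None:
        d=np.array([-np.sin(yaw),np.cos(yaw),0]); y=R[:,1]*np.sign(R[:,1]@d)
        # rotation about tool x that takes tool y onto +-d
        c=R.T@(d*np.sign(R[:,1]@d)); print('turn',round(float(np.arctan2(c[2],c[1])),4))
E
python3 -c "
from h import *
st([.400,-.318,.34],.041)"
```

```text
t0.15 p [ 0.2374 -0.5234  0.404 ] grasp [ 0.2374 -0.5232  0.249 ] w 0.0851 F [-0.5  0.3  0.5] M [0.07 0.01 0.01]
X [-0.001  0.002 -1.   ] Y [ 0.413 -0.911 -0.002] Z [-0.911 -0.413 -0.   ] j [-1.26  0.38  0.08  1.27 -0.    1.46]
tool shift [ 0.0642 -0.1198 -0.2329]
turn 0.3848
```

```bash
python3 -m inch '[[[0.02,-0.03,-0.03],0.13],[[0.02,-0.03,-0.04],0.13],[[0.02,-0.02,-0.04],0.12],[[0,0,0],0]]' 1; python3 -c "
from h import *
st([.400,-.318,.34],.041)"
```

```text
time: 0.55
eef_pos: [0.3193, -0.4159, 0.3411]
tool_rot: [-0.25, 1.57, 2.918]
ft_force: [-0.2, -0.2, 0.4]
width: 0.0851
t0.55 p [ 0.3193 -0.4159  0.3411] grasp [ 0.3193 -0.4159  0.1861] w 0.0851 F [-0.2 -0.2  0.4] M [ 0.03  0.09 -0.04]
X [-0.001  0.    -1.   ] Y [ 0.026 -1.    -0.   ] Z [-1.    -0.026  0.001] j [-1.04  0.3  -0.19  1.08 -0.    2.08]
tool shift [ 0.001  -0.0958 -0.0831]
turn -0.0154
```

```bash
python3 -m inch '[[[0,-0.048,-0.04],-0.02],[[0,-0.048,-0.04],-0.145],[[0,0,0],-0.15],[[0,0,0],-0.15],[[0,0,0],-0.15],[[0,0,0],-0.15],[[0,0,0],-0.15],[[0,0,0],-0.15],[[0,0,0],-0.15],[[0,0,0],-0.15],[[0,0,0],-0.15],[[0,0,0],-0.15],[[0,0,0],-0.15],[[0,0,0],-0.15],[[0,0,0],-0.15],[[0,0,0],-0.15],[[0,0,0],-0.15],[[0,0,0],-0.15],[[0,0,0],-0.15],[[0,0,0],-0.15]]' 1; python3 -c "
from h import *
st([.400,-.318,.34],.041)"
```

```text
time: 2.55
eef_pos: [0.3769, -0.3438, 0.3427]
tool_rot: [-2.591, 1.563, -2.839]
ft_force: [0.8, 0.4, 0.5]
width: 0.0852
t2.55 p [ 0.3769 -0.3438  0.3427] grasp [ 0.3757 -0.3442  0.1877] w 0.0852 F [0.8 0.4 0.5] M [ 0.03 -0.01  0.02]
X [-0.007 -0.002 -1.   ] Y [ 0.245  0.969 -0.004] Z [ 0.969 -0.245 -0.007] j [-0.86  0.28 -0.23  1.07 -0.01 -0.61]
tool shift [0.0025 0.0307 0.0161]
turn -0.2888
```

```bash
python3 -m inch '[[[0,0,0],-0.145],[[0,0,0],-0.144],[[0,0,0],0]]' 1
python3 - <<'E'
from h import *
st([.400,-.318,.34],.041)
cv2.imwrite('pics/w1.png',manip.read_camera('wrist'))
i=manip.camera_info('wrist'); T=i['world_to_cam'];print(-T[:3,:3].T@T[:3,3])
print(proj(i,[.4,-.318,.127]))
E
```

```text
time: 2.85
eef_pos: [0.3759, -0.3454, 0.343]
tool_rot: [-2.865, 1.562, -2.813]
ft_force: [-0.1, 0.2, 0.0]
width: 0.0851
t2.85 p [ 0.3759 -0.3454  0.343 ] grasp [ 0.3746 -0.3459  0.188 ] w 0.0851 F [-0.1  0.2  0. ] M [-0.01  0.05  0.02]
X [-0.008 -0.003 -1.   ] Y [-0.052  0.999 -0.002] Z [ 0.999  0.052 -0.008] j [-0.87  0.28 -0.22  1.07 -0.01 -0.92]
tool shift [0.0027 0.0262 0.0255]
turn 0.0114
[ 0.30231078 -0.34898611  0.31228728]
[287.49794107 244.69309762]
```

View pics/w1.png

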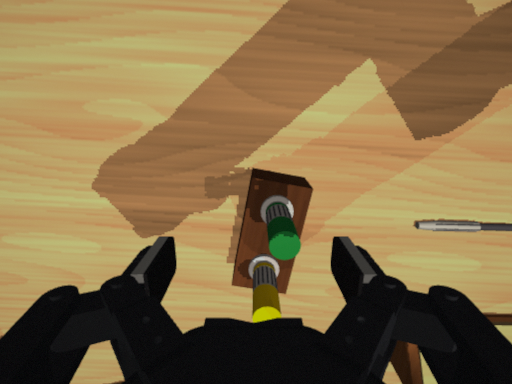

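Run:
```python
from h import *
im=cv2.imread('pics/w1.png');i=manip.camera_info('wrist')
hsv=cv2.cvtColor(im,cv2.COLOR_BGR2HSV)
print(hsv[225,280],hsv[246,285],hsv[318,268])
for lo in (100,125,140):
  for b in cblob(im,(45,80,lo),(80,255,255),(260,200,310,265)): print(lo,b,onz(i,*b[0],.127))
cv2.imwrite('pics/w1c.png',cv2.resize(im[185:325,210:330],None,fx=4,fy=4,interpolation=cv2.INTER_CUBIC))
```

```text
[ 67 205  46] [ 66 193 127] [ 31 255 195]
100 ([284.5, 246.4], [269, 234, 32, 26, 630]) [ 0.4015856  -0.32019479  0.127     ]
125 ([284.7, 246.7], [270, 235, 31, 24, 567]) [ 0.40183602 -0.32001827  0.127     ]
```

View pics/w1c.png

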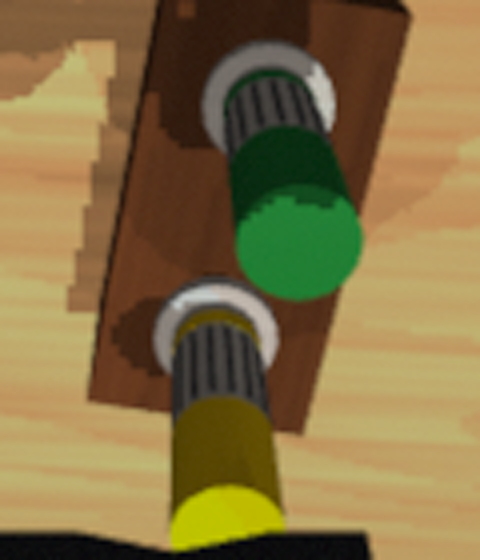

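```bash
python3 -m inch '[[[0,0.013,0.013],0.011],[[0,0.014,0.013],0],[[0,0,0],0]]' 1; python3 -c "
from h import *
st([.4017,-.3185,.249],.041)"
```

```text
time: 3.2
eef_pos: [0.4007, -0.3181, 0.3429]
tool_rot: [-2.792, 1.562, -2.764]
ft_force: [-0.7, -0.1, 0.7]
width: 0.0857
t3.20 p [ 0.4007 -0.3181  0.3429] grasp [ 0.3993 -0.3186  0.1879] w 0.0857 F [-0.7 -0.1  0.7] M [ 0.02 -0.02  0.05]
X [-0.009 -0.003 -1.   ] Y [-0.028  1.    -0.003] Z [ 1.     0.028 -0.009] j [-0.79  0.28 -0.22  1.07 -0.01 -0.82]
tool shift [ 0.0939 -0.0002  0.0018]
turn -0.0135
```

```bash
python3 -m inch '[[[0.03,0,0.001],-0.013],[[0.03,0,0.001],0],[[0.022,0,0],0],[[0.012,0,0],0],[[0,0,0],0]]' 1; python3 -c "
from h import *
st([.4017,-.3185,.249],.041)"
```

```text
time: 3.7
eef_pos: [0.4014, -0.3215, 0.2475]
tool_rot: [-2.284, 1.559, -2.253]
ft_force: [-0.1, -1.0, 0.1]
width: 0.0855
t3.70 p [ 0.4014 -0.3215  0.2475] grasp [ 0.4002 -0.3229  0.0925] w 0.0855 F [-0.1 -1.   0.1] M [ 0.01  0.   -0.02]
X [-0.007 -0.009 -1.   ] Y [-0.031  0.999 -0.009] Z [ 0.999  0.031 -0.008] j [-0.8   0.36 -0.37  0.84 -0.01 -0.83]
tool shift [-0.0016  0.003   0.0004]
turn -0.0099
```

```bash
python3 -m inch '[[[-0.001,0.004,0],-0.01],[[0,0,0],0]]' 1; python3 -m inch '[[[0,0,0],0],[[0,0,0],0],[[0,0,0],0],[[0,0,0],0],[[0,0,0],0],[[0,0,0],0]]' -1 30; python3 -c "
from h import *
st([.4017,-.3185,.249],.041)"
```

```text
time: 3.9
eef_pos: [0.4009, -0.3182, 0.2492]
tool_rot: [-2.286, 1.559, -2.246]
ft_force: [0.0, 0.6, -0.2]
width: 0.0855
time: 4.5
eef_pos: [0.4019, -0.3192, 0.2524]
tool_rot: [-1.863, 1.557, -1.824]
ft_force: [0.3, -0.2, -1.1]
width: 0.0234
t4.50 p [ 0.4019 -0.3192  0.2524] grasp [ 0.4013 -0.3213  0.0974] w 0.0234 F [ 0.3 -0.2 -1.1] M [ 0.02 -0.06  0.03]
X [-0.004 -0.014 -1.   ] Y [-0.039  0.999 -0.014] Z [ 0.999  0.039 -0.004] j [-0.79  0.35 -0.37  0.84 -0.01 -0.83]
tool shift [ 0.0034  0.0007 -0.0001]
turn -0.0023
```

```bash
python3 -m inch '[[[-0.015,0,0],0],[[-0.03,0,0],0],[[-0.04,0,0],0],[[-0.03,0,0],0],[[0,0,0],0]]' - 30
python3 - <<'E'
from h import *
st()
cv2.imwrite('pics/w2.png',manip.read_camera('wrist'))
E
```

```text
time: 5.0
eef_pos: [0.4016, -0.3168, 0.3679]
tool_rot: [-2.356, 1.559, -2.317]
ft_force: [0.4, -1.0, -1.7]
width: 0.023
t5.00 p [ 0.4016 -0.3168  0.3679] grasp [ 0.4004 -0.3181  0.213 ] w 0.0230 F [ 0.4 -1.  -1.7] M [-0.02 -0.04 -0.01]
X [-0.008 -0.009 -1.   ] Y [-0.039  0.999 -0.008] Z [ 0.999  0.039 -0.008] j [-0.79  0.26 -0.18  1.13 -0.01 -0.83]
```

View pics/w2.png

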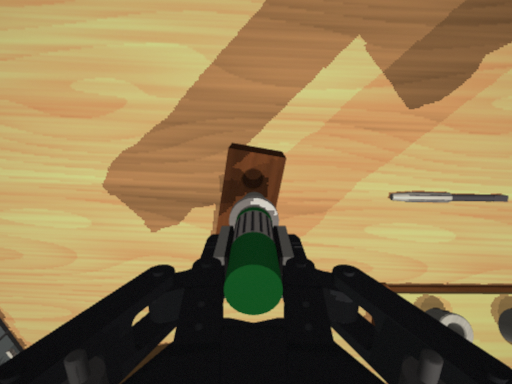

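```bash
python3 -m inch '[[[0,0.02,0.005],0],[[0,0.035,0.01],0],[[0,0.045,0.01],0],[[0,0.045,0.01],0],[[0,0.045,0.01],0],[[0,0.045,0.01],0],[[0,0.045,0.01],0],[[0,0.045,0.01],0],[[0,0.045,0.01],0],[[0,0.045,0.01],0],[[0,0.03,0.01],0],[[0,0.015,0.003],0],[[0,0,0],0]]' - 30
python3 - <<'E'
from h import *
st([.49,.145,.37],.041)
cv2.imwrite('pics/w3.png',manip.read_camera('wrist'))
i=manip.camera_info('wrist')
for m in ([.571,.145,.071],[.5755,.041,.0704],[.58,-.063,.07]): print(proj(i,m))
E
```

```text
time: 6.35
eef_pos: [0.4885, 0.1648, 0.3366]
tool_rot: [-3.102, 1.529, -3.068]
ft_force: [0.6, -0.7, -2.4]
width: 0.0233
t6.35 p [0.4885 0.1648 0.3366] grasp [0.482  0.1643 0.1818] w 0.0233 F [ 0.6 -0.7 -2.4] M [-0.04 -0.02 -0.  ]
X [-0.042 -0.003 -0.999] Y [-0.034  0.999 -0.002] Z [ 0.999  0.034 -0.042] j [ 0.2   0.31 -0.19  1.11  0.01  0.17]
tool shift [-0.0333 -0.0199 -0.0006]
turn -0.007
[232.27261398 281.09586885]
[129.98777962 281.51197589]
[ 28.39157445 282.03944998]
```

View pics/w3.png

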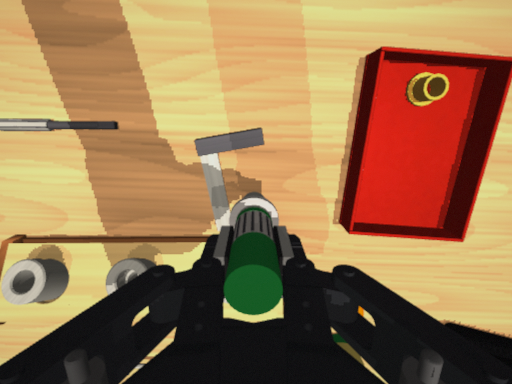

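Run:
```python
import cv2
im=cv2.imread('pics/w3.png')
cv2.imwrite('pics/w3c.png',cv2.resize(im[230:320,0:180],None,fx=4.4,fy=4.4,interpolation=cv2.INTER_CUBIC))
```

```text
(no output)
```

View pics/w3c.png

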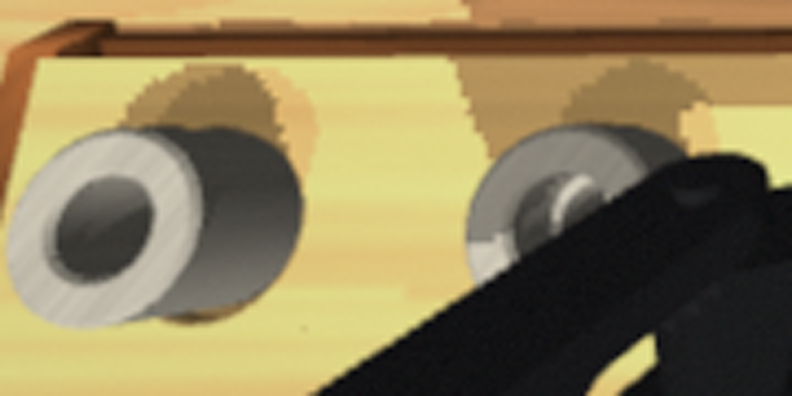

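```bash
python3 - <<'E'
from h import *
i=manip.camera_info('wrist');s=manip.observe();R=Rt(s['tool_rot']);p=s['eef_pos']
for a in (-.040,-.035,-.03,-.025,-.02,.034,.039,.044): print(a,proj(i,p+R[:,0]*(.155+a)).round(1))
E
python3 -c "
import cv2
im=cv2.imread('pics/w3.png')
cv2.imwrite('pics/w3d.png',cv2.resize(im[180:320,200:310],None,fx=4,fy=4,interpolation=cv2.INTER_CUBIC))"
```

```text
-0.04 [252.6 309.8]
-0.035 [252.6 300.8]
-0.03 [252.7 292.5]
-0.025 [252.7 284.9]
-0.02 [252.7 277.9]
0.034 [252.9 227.2]
0.039 [252.9 224. ]
0.044 [252.9 221. ]
```

View pics/w3d.png

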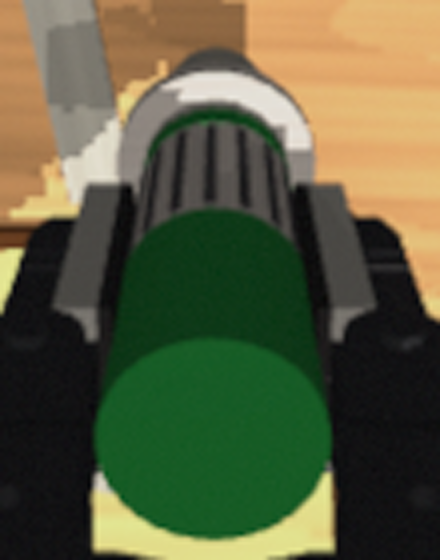

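```bash
cat >> h.py <<'E'
def tip(target,L=.087):
    s=manip.observe(); R=Rt(s['tool_rot']); t=s['eef_pos']+R[:,0]*(.155+L)
    print('tip',t.round(4),'shift',(R.T@(np.array(target)-t)).round(4))
E
python3 -c "
from h import *
tip([.572,.146,.095])"
```

```text
tip [0.4778 0.163  0.0947] shift [-0.0043 -0.0201  0.0935]
```

```bash
python3 -m inch '[[[-0.02,-0.01,0.02],0],[[-0.005,-0.01,0.03],0],[[-0.003,0,0.02],0],[[-0.003,0,0.01],0],[[0,0,0],0]]' - 30; python3 -c "
from h import *
st(None,.041);tip([.572,.146,.095])"
```

```text
time: 6.9
eef_pos: [0.5687, 0.1401, 0.3567]
tool_rot: [-3.018, 1.512, -2.99]
ft_force: [-0.3, -0.3, -0.8]
width: 0.0233
t6.90 p [0.5687 0.1401 0.3567] grasp [0.5597 0.1387 0.202 ] w 0.0233 F [-0.3 -0.3 -0.8] M [ 0.07 -0.08 -0.02]
X [-0.058 -0.009 -0.998] Y [-0.028  1.    -0.007] Z [ 0.998  0.028 -0.059] j [ 0.13  0.45  0.06  1.24 -0.    0.11]
turn -0.013
tip [0.5546 0.138  0.1151] shift [0.019  0.0077 0.0188]
```

```bash
python3 -m inch '[[[0.003,0.004,0.010],-0.01],[[0.008,0.004,0.009],0],[[0.008,0,0],0],[[0,0,0],0]]' - 30
python3 - <<'E'
from h import *
st(None,.041);tip([.573,.146,.067])
cv2.imwrite('pics/w4.png',manip.read_camera('wrist'))
cv2.imwrite('pics/s4.png',cv2.resize(manip.read_camera('scene')[90:270,180:400],None,fx=3.3,fy=3.3,interpolation=cv2.INTER_CUBIC))
E
```

```text
time: 7.3
eef_pos: [0.5856, 0.1472, 0.3322]
tool_rot: [-3.025, 1.506, -2.988]
ft_force: [-0.5, 0.5, -1.4]
width: 0.0233
t7.30 p [0.5856 0.1472 0.3322] grasp [0.5757 0.1457 0.1775] w 0.0233 F [-0.5  0.5 -1.4] M [ 0.02 -0.05  0.07]
X [-0.064 -0.01  -0.998] Y [-0.037  0.999 -0.008] Z [ 0.997  0.036 -0.064] j [ 0.14  0.5   0.08  1.22 -0.    0.1 ]
turn -0.0045
tip [0.5701 0.1448 0.0907] shift [0.0235 0.0013 0.0045]
```

View pics/w4.png

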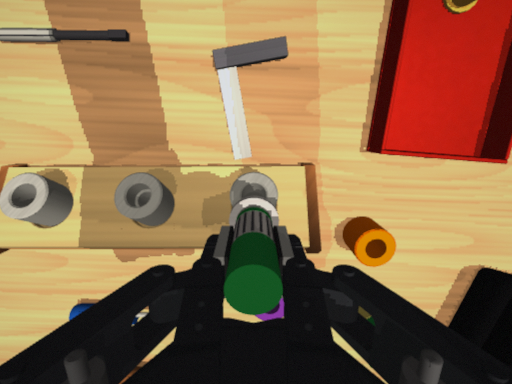

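View pics/s4.png

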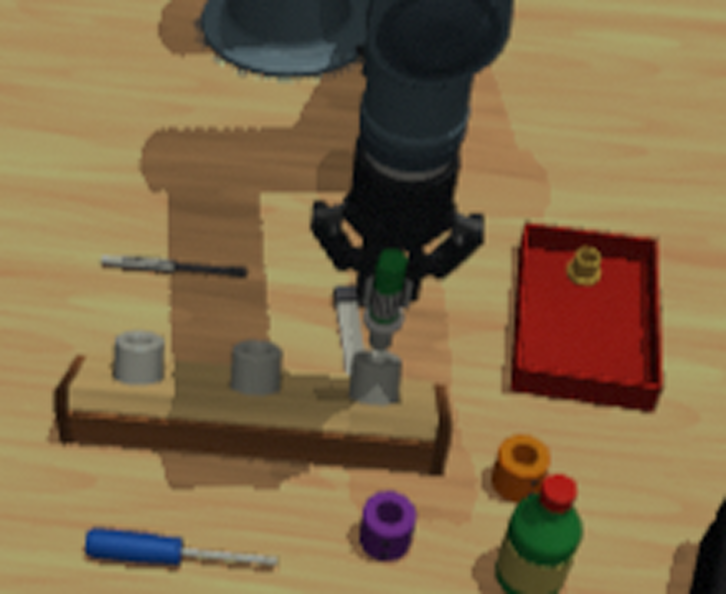

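Run:
```python
from h import *
i=manip.camera_info('wrist')
for m in ([.5712,.146,.071],[.5755,.041,.0704],[.5798,-.064,.07]): print(proj(i,m))
im=cv2.imread('pics/w4.png')
cv2.imwrite('pics/w4c.png',cv2.resize(im[160:235,0:300],None,fx=2.66,fy=2.66,interpolation=cv2.INTER_CUBIC))
```

```text
[254.24448469 194.64522038]
[140.25312014 194.70739925]
[ 27.44961317 194.82263176]
```

View pics/w4c.png

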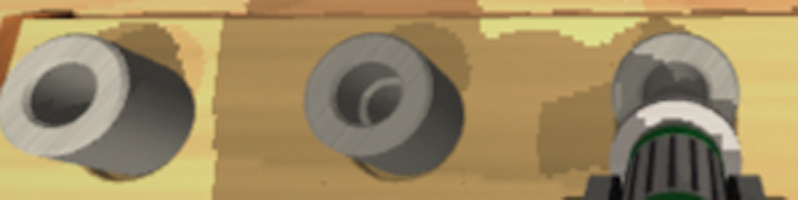

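```bash
python3 -m inch '[[[0.008,0.001,0.002],0],[[0.008,0,0.002],0],[[0.005,0,0.001],0],[[0,0,0],0]]' - 30; python3 -c "
from h import *
st();tip([.573,.146,.065])"
```

```text
time: 7.8
eef_pos: [0.5914, 0.1493, 0.3198]
tool_rot: [-3.032, 1.523, -2.995]
ft_force: [-1.2, -0.6, -1.5]
width: 0.023
t7.80 p [0.5914 0.1493 0.3198] grasp [0.584  0.1482 0.165 ] w 0.0230 F [-1.2 -0.6 -1.5] M [-0.01  0.19  0.  ]
X [-0.048 -0.007 -0.999] Y [-0.038  0.999 -0.005] Z [ 0.998  0.038 -0.048] j [ 0.14  0.51  0.06  1.17 -0.    0.11]
tip [0.5798 0.1476 0.0781] shift [ 0.0134 -0.0013 -0.0062]
```

```bash
python3 -m inch '[[[0.0,-0.001,-0.007],0],[[0.007,-0.001,-0.001],0],[[0.007,0,0],0],[[0,0,0],0]]' - 30; python3 -c "
from h import *
st();tip([.573,.146,.065])"
```

```text
time: 8.2
eef_pos: [0.5817, 0.1468, 0.3041]
tool_rot: [-3.032, 1.523, -2.993]
ft_force: [0.6, 0.4, -1.7]
width: 0.0234
t8.20 p [0.5817 0.1468 0.3041] grasp [0.5743 0.1457 0.1492] w 0.0234 F [ 0.6  0.4 -1.7] M [ 0.1  -0.3   0.01]
X [-0.048 -0.007 -0.999] Y [-0.038  0.999 -0.005] Z [ 0.998  0.038 -0.048] j [ 0.14  0.5   0.    1.12 -0.    0.1 ]
tip [0.5701 0.145  0.0623] shift [-0.0028  0.0008  0.0028]
```

```bash
python3 -m inch '[[[0,0,-0.006],0],[[0,0,-0.007],0],[[0.001,0,-0.007],0],[[0,0,0],0]]' - 25; python3 -c "
from h import *
st([.5325+.007,.145,.139+.155])"
```

```text
time: 8.6
eef_pos: [0.5596, 0.1458, 0.3026]
tool_rot: [-3.031, 1.52, -2.993]
ft_force: [0.3, 0.1, -1.4]
width: 0.0232
t8.60 p [0.5596 0.1458 0.3026] grasp [0.5518 0.1447 0.1478] w 0.0232 F [ 0.3  0.1 -1.4] M [ 0.02 -0.06  0.  ]
X [-0.05  -0.007 -0.999] Y [-0.038  0.999 -0.006] Z [ 0.998  0.038 -0.05 ] j [ 0.15  0.46 -0.07  1.1  -0.    0.11]
tool shift [ 0.0096 -0.     -0.0197]
```

```bash
python3 -m inch '[[[0.002,0,-0.007],0],[[0.003,0,-0.007],0],[[0.004,0,-0.006],0],[[0,0,0],0]]' - 25
python3 - <<'E'
from h import *
st([.5325+.007,.145,.139+.155])
im=manip.read_camera('wrist')
cv2.imwrite('pics/w5.png',im)
E
```

```text
time: 9.0
eef_pos: [0.5365, 0.1449, 0.2939]
tool_rot: [-3.033, 1.519, -2.995]
ft_force: [0.5, 0.2, -2.0]
width: 0.0235
t9.00 p [0.5365 0.1449 0.2939] grasp [0.5286 0.1438 0.1391] w 0.0235 F [ 0.5  0.2 -2. ] M [-0.01 -0.05 -0.01]
X [-0.051 -0.008 -0.999] Y [-0.038  0.999 -0.006] Z [ 0.998  0.038 -0.052] j [ 0.15  0.42 -0.15  1.05  0.    0.11]
tool shift [-0.0003 -0.      0.003 ]
```

View pics/w5.png

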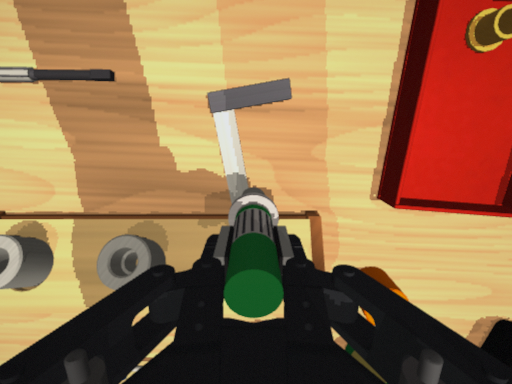

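The gauge didn't pivot: its tip came out over the front rim because it was too shallow. I'll lift, go back, and press to real contact before leaning it.

```bash
python3 -m inch '[[[-0.02,0,0],0],[[-0.02,0,0.005],0],[[0,0,0.022],0],[[0,0,0.02],0],[[0,0,0],0]]' - 30
python3 - <<'E'
from h import *
st(None,.041);tip([.574,.146,.062])
im=manip.read_camera('wrist')
cv2.imwrite('pics/w6.png',im)
i=manip.camera_info('wrist')
for m in ([.5712,.146,.071],[.5755,.041,.0704],[.5798,-.064,.07]): print(proj(i,m))
E
```

```text
time: 9.55
eef_pos: [0.5873, 0.1471, 0.3333]
tool_rot: [-3.028, 1.521, -2.99]
ft_force: [-0.6, -1.0, -1.7]
width: 0.0233
t9.55 p [0.5873 0.1471 0.3333] grasp [0.5796 0.146  0.1785] w 0.0233 F [-0.6 -1.  -1.7] M [ 0.01 -0.07  0.05]
X [-0.049 -0.008 -0.999] Y [-0.038  0.999 -0.006] Z [ 0.998  0.038 -0.05 ] j [ 0.14  0.49  0.07  1.2  -0.    0.1 ]
turn -0.0028
tip [0.5753 0.1453 0.0916] shift [0.0297 0.0009 0.0002]
[253.98731403 191.23431701]
[139.30063274 191.16465865]
[ 25.61959447 191.14935047]
```

View pics/w6.png

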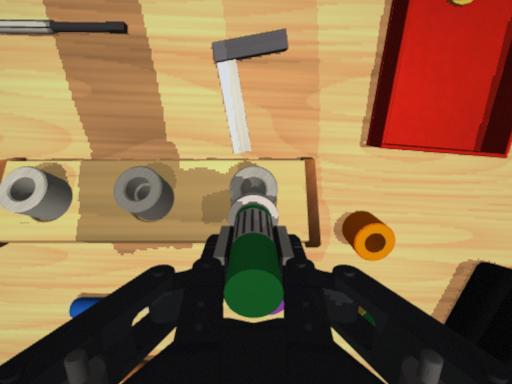

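```bash
python3 -m inch '[[[0.010,0.0005,0.0005],0],[[0.010,0,0],0],[[0.006,0,0],0],[[0.004,0,0],0],[[0.003,0,0],0]]' - 30
python3 - <<'E'
from h import *
st();tip([.574,.146,.060])
E
```

```text
time: 10.1
eef_pos: [0.5837, 0.1475, 0.3007]
tool_rot: [-3.017, 1.523, -2.978]
ft_force: [-1.9, -1.1, 21.6]
width: 0.0233
t10.10 p [0.5837 0.1475 0.3007] grasp [0.5765 0.1463 0.1459] w 0.0233 F [-1.9 -1.1 21.6] M [-0.38  0.65  0.07]
X [-0.047 -0.008 -0.999] Y [-0.039  0.999 -0.006] Z [ 0.998  0.039 -0.047] j [ 0.14  0.5   0.    1.12 -0.    0.1 ]
tip [0.5724 0.1456 0.059 ] shift [-0.0011  0.0003  0.0016]
```

```bash
python3 -m inch '[[[0.001,0,-0.005],0],[[0.001,0,-0.006],0]]' - 25
python3 - <<'E'
from h import *
st()
E
python3 -m inch '[[[0.0015,0,-0.006],0],[[0.002,0,-0.006],0]]' - 25
python3 - <<'E'
from h import *
st()
im=manip.read_camera('wrist')
cv2.imwrite('pics/w7.png',im)
E
```

```text
time: 10.3
eef_pos: [0.5747, 0.1471, 0.3016]
tool_rot: [-2.984, 1.533, -2.946]
ft_force: [2.2, -0.1, 0.7]
width: 0.0231
t10.30 p [0.5747 0.1471 0.3016] grasp [0.5689 0.1459 0.1467] w 0.0231 F [ 2.2 -0.1  0.7] M [-0.03 -0.84 -0.  ]
X [-0.037 -0.007 -0.999] Y [-0.039  0.999 -0.006] Z [ 0.999  0.039 -0.038] j [ 0.14  0.48 -0.03  1.1  -0.    0.11]
time: 10.5
eef_pos: [0.5634, 0.1467, 0.3008]
tool_rot: [-2.959, 1.54, -2.921]
ft_force: [2.5, -0.3, 7.8]
width: 0.0235
t10.50 p [0.5634 0.1467 0.3008] grasp [0.5588 0.1457 0.1459] w 0.0235 F [ 2.5 -0.3  7.8] M [ 0.01 -0.72  0.02]
X [-0.03  -0.007 -1.   ] Y [-0.039  0.999 -0.005] Z [ 0.999  0.039 -0.03 ] j [ 0.15  0.46 -0.07  1.07 -0.    0.11]
```

View pics/w7.png

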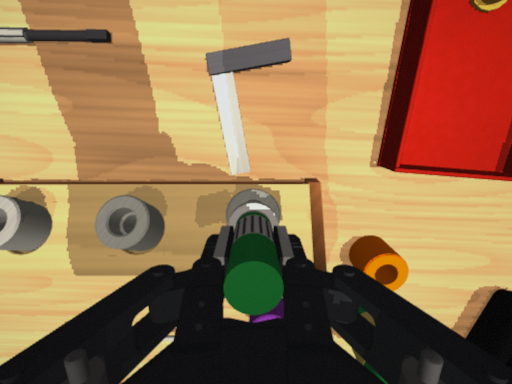

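```bash
python3 -m inch '[[[0.002,0,-0.006],0],[[0.002,0,-0.006],0],[[0.003,0,-0.006],0]]' - 25
python3 - <<'E'
from h import *
st([.5325+.005,.1445,.138+.155])
E
```

```text
time: 10.85
eef_pos: [0.5447, 0.1463, 0.2975]
tool_rot: [-2.922, 1.548, -2.883]
ft_force: [2.0, -0.3, 9.0]
width: 0.0234
t10.85 p [0.5447 0.1463 0.2975] grasp [0.5413 0.1454 0.1426] w 0.0234 F [ 2.  -0.3  9. ] M [ 0.04 -0.63  0.01]
X [-0.022 -0.006 -1.   ] Y [-0.039  0.999 -0.005] Z [ 0.999  0.039 -0.022] j [ 0.15  0.42 -0.14  1.03 -0.    0.11]
tool shift [ 0.0047 -0.0014 -0.0072]
```

```bash
python3 -m inch '[[[0.003,-0.0005,-0.005],0],[[0.003,0,-0.004],0]]' - 25
python3 - <<'E'
from h import *
st([.5325+.005,.1445,.138+.155])
im=manip.read_camera('wrist')
cv2.imwrite('pics/w8.png',im)
cv2.imwrite('pics/s8.png',cv2.resize(manip.read_camera('scene')[130:220,240:340],None,fx=6,fy=6,interpolation=cv2.INTER_CUBIC))
E
```

```text
time: 11.05
eef_pos: [0.535, 0.1456, 0.2943]
tool_rot: [-2.917, 1.553, -2.877]
ft_force: [0.4, -1.0, 10.2]
width: 0.0226
t11.05 p [0.535  0.1456 0.2943] grasp [0.5323 0.1449 0.1394] w 0.0226 F [ 0.4 -1.  10.2] M [-0.04 -0.26  0.02]
X [-0.017 -0.005 -1.   ] Y [-0.039  0.999 -0.004] Z [ 0.999  0.039 -0.017] j [ 0.15  0.4  -0.18  1.01 -0.    0.11]
tool shift [ 0.0013 -0.0012  0.0025]
```

View pics/w8.png

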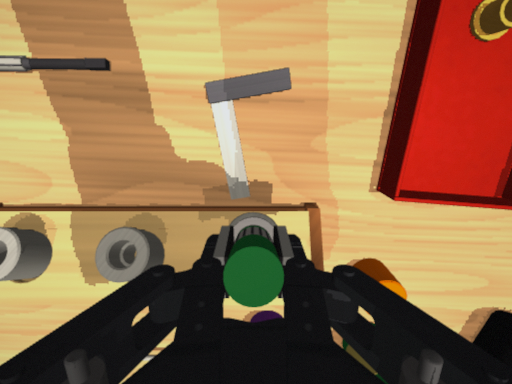

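View pics/s8.png

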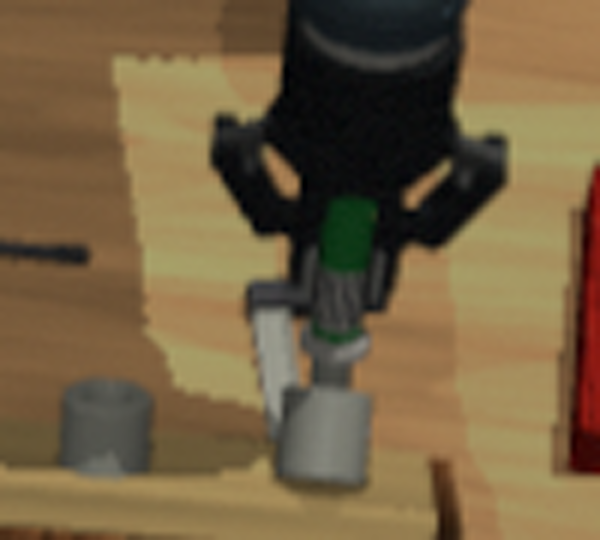

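```bash
python3 -m inch '[[[0.003,0,0.0015],0],[[0.0035,0,0.002],0],[[0.0035,0,0.002],0]]' - 25
python3 - <<'E'
from h import *
st()
s=manip.observe();R=Rt(s['tool_rot']);g=s['eef_pos']+.155*R[:,0]
n=np.array([-.4996,-.0205,.866]);M=np.array([.5712,.146,.071])
d=g-M; a=d@n; print('along',a,'depth',.087-a,'lateral',(d-a*n).round(4))
E
```

```text
time: 11.45
eef_pos: [0.5354, 0.1461, 0.2932]
tool_rot: [-2.977, 1.552, -2.936]
ft_force: [-10.6, -2.5, 29.9]
width: 0.023
t11.45 p [0.5354 0.1461 0.2932] grasp [0.5326 0.1455 0.1382] w 0.0230 F [-10.6  -2.5  29.9] M [-0.49  2.15  0.04]
X [-0.018 -0.004 -1.   ] Y [-0.041  0.999 -0.003] Z [ 0.999  0.041 -0.018] j [ 0.15  0.4  -0.18  1.01 -0.    0.11]
along 0.07754921506789288 depth 0.009450784932107117 lateral [0.0001 0.0011 0.0001]
```

Run:
```python
from h import *
im=manip.read_camera('wrist');cv2.imwrite('pics/w9.png',im)
i=manip.camera_info('wrist');s=manip.observe();R=Rt(s['tool_rot']);g=s['eef_pos']+.155*R[:,0]
print(g)
for th in (20,25,30,35):
    t=np.radians(th); ax=np.array([-np.sin(t),-.0205*np.sin(t)/.5,np.cos(t)])
    print(th,'top',proj(i,g+.028*ax).round(1),'collartop',proj(i,g-.044*ax).round(1),'mouth-end',proj(i,g-.049*ax).round(1))
print(proj(i,[.5712,.146,.071]))
cv2.imwrite('pics/w9c.png',cv2.resize(im[200:320,195:315],None,fx=5,fy=5,interpolation=cv2.INTER_CUBIC))
```

```text
[0.53256788 0.14550011 0.13826988]
20 top [252.5 266.2] collartop [253.1 243.8] mouth-end [253.1 242.8]
25 top [252.5 260.2] collartop [253.1 249.4] mouth-end [253.1 249. ]
30 top [252.5 254.3] collartop [253.1 255.2] mouth-end [253.1 255.2]
35 top [252.5 248.4] collartop [253. 261.] mouth-end [253.1 261.5]
[251.85095088 255.10391648]
```

View pics/w9c.png

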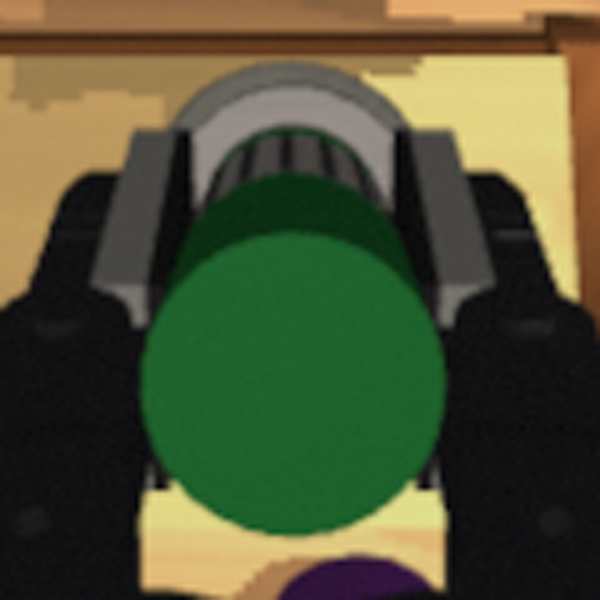

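Run:
```python
from h import *
i=manip.camera_info('wrist');s=manip.observe();R=Rt(s['tool_rot']);g=s['eef_pos']+.155*R[:,0]
T=i['world_to_cam'];f,cx,cy=K(i)
for px,dep in (((253.8,276.8),f*.024/61),):
    o,d=ray(i,*px); zc=(T[:3,:3]@d)[2]
    P=o+d*dep/zc; print('disc',P,'rel grasp',P-g,np.linalg.norm(P-g))
    for M in ([.5712,.146,.071],):
        v=P-np.array(M);print(np.linalg.norm(v),np.degrees(np.arctan2(-v[0],v[2])))
    for th in (20,25,30):
        t=np.radians(th);ax=np.array([-np.sin(t),-.02,np.cos(t)]);print(th,'tip',P-.115*ax,'collar top',proj(i,P-.072*ax),'coll pix r',f*.017/(T[:3,:3]@(P-.072*ax)+T[:3,3])[2])
```

```text
disc [0.52299628 0.1456759  0.17211617] rel grasp [-0.0095716   0.00017579  0.03384629] 0.035174105303786084
0.11201867156038 25.487897922540494
20 tip [0.56232859 0.1479759  0.06405151] collar top [254.5267593  249.16164264] coll pix r 25.61174821378101
25 tip [0.57159738 0.1479759  0.06789077] collar top [254.16327847 258.83666157] coll pix r 25.716702729505943
30 tip [0.58049628 0.1479759  0.07252324] collar top [253.81069593 268.70415832] coll pix r 25.90264095071649
```

Run:
```python
from h import *
im=manip.read_camera('scene');cv2.imwrite('pics/s9.png',cv2.resize(im[155:210,270:325],None,fx=11,fy=11,interpolation=cv2.INTER_CUBIC))
t=manip.read_camera('top');cv2.imwrite('pics/t9.png',cv2.resize(t[130:260,130:310],None,fx=4,fy=4,interpolation=cv2.INTER_CUBIC))
```

```text
(no output)
```

View pics/s9.png

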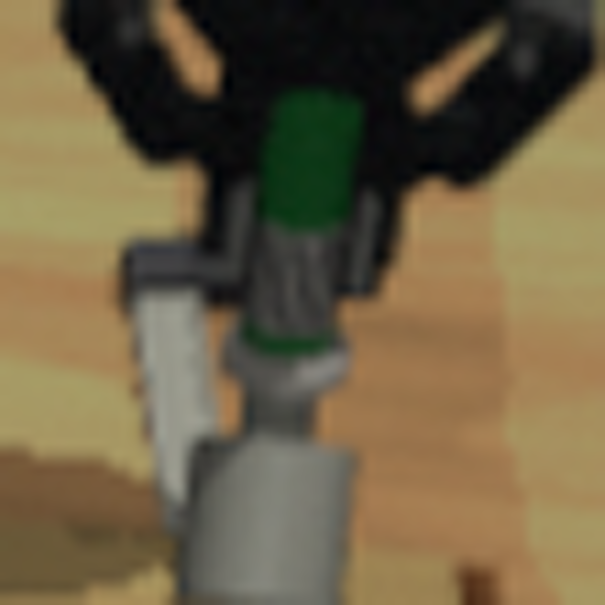

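View pics/t9.png

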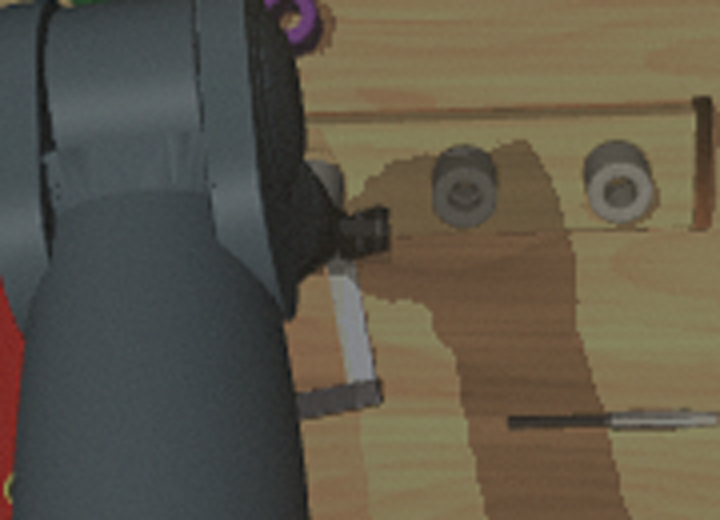

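Run:
```python
from h import *
i=manip.camera_info('scene')
n=np.array([-.041,.999,0]); P0=np.array([.5326,.1455,.138])
def onp(c):
    o,d=ray(i,(c[0]+.5)/11-.5+270,(c[1]+.5)/11-.5+155); return o+d*((P0-o)@n)/(d@n)
def pr(p):
    u=proj(i,p); return (u-np.array([270,155])+.5)*11-.5
for th,L in ((15,.08),(20,.08),(25,.08),(30,.08),(30,.087)):
    t=np.radians(th);ax=np.array([-np.sin(t),-.041*np.sin(t),np.cos(t)])
    print(th,L,'top',pr(P0+ax*(.115-L)).round(),'colltop',pr(P0-ax*(L-.043)).round(),'collbot',pr(P0-ax*(L-.038)).round())
```

```text
15 0.08 top [311.  94.] colltop [285. 330.] collbot [283. 346.]
20 0.08 top [311.  88.] colltop [285. 337.] collbot [283. 354.]
25 0.08 top [311.  83.] colltop [285. 343.] collbot [283. 360.]
30 0.08 top [310.  79.] colltop [285. 347.] collbot [283. 365.]
30 0.087 top [308. 106.] colltop [282. 373.] collbot [281. 391.]
```

Run:
```python
from h import *
i=manip.camera_info('scene')
def pr(p):
    u=proj(i,p); return ((u-np.array([270,155])+.5)*11-.5).round()
M=np.array([.5712,.146,.071]);t=np.array([.8653,.0355,.5]);n=np.array([-.4996,-.0205,.866])
for k in (-22,-11.25,0,11.25,22): print(k,pr(M+t*k/1000))
for k in range(-5,50,5): print('n',k,pr(M+n*k/1000))
y=np.array([-.041,.999,0]);print(pr(M+.022*y),pr(M-.022*y))
```

```text
-22 [266. 461.]
-11.25 [266. 476.]
0 [267. 491.]
11.25 [267. 507.]
22 [268. 523.]
n -5 [265. 509.]
n 0 [267. 491.]
n 5 [268. 474.]
n 10 [270. 456.]
n 15 [272. 438.]
n 20 [274. 420.]
n 25 [275. 402.]
n 30 [277. 384.]
n 35 [279. 366.]
n 40 [280. 348.]
n 45 [282. 330.]
[351. 498.] [183. 484.]
```

Run:
```python
from h import *
im=manip.read_camera('scene');a=cv2.imread('pics/scene0.png')
f=lambda x:cv2.resize(cv2.convertScaleAbs(x[150:240,190:325],alpha=1.5),None,fx=5.5,fy=5.5,interpolation=cv2.INTER_CUBIC)[:, :]
o=np.vstack([f(im)[0:300*1],f(a)[120:420]]) if 0 else f(im)
cv2.imwrite('pics/s10.png',o);cv2.imwrite('pics/s10a.png',f(a))
```

```text
(no output)
```

View pics/s10.png

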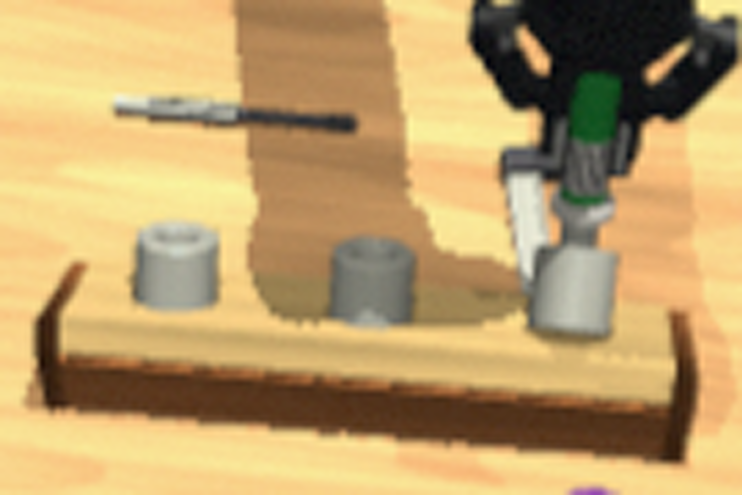

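View pics/s10a.png

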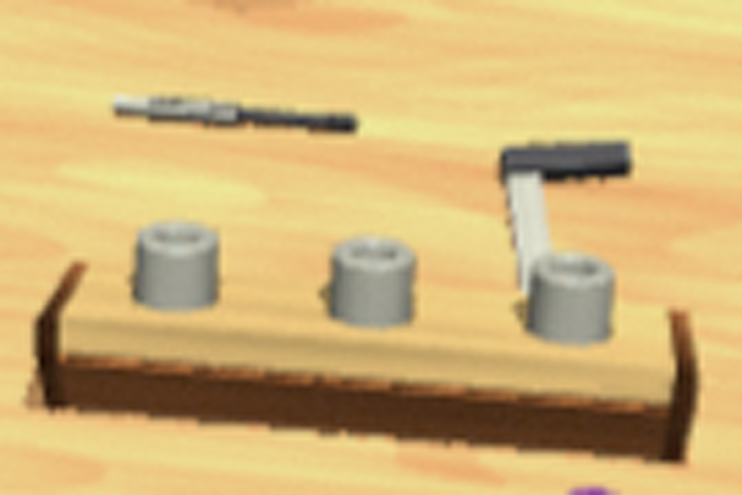

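The scene view shows coupling 1 being tipped in its loose seat by the pivoting torque, with its mouth ring no longer visible. I'll ease back so it reseats.

```bash
python3 -m inch '[[[-0.002,0,0],0],[[-0.002,-0.0005,0.003],0],[[0,0,0.003],0]]' - 25
python3 - <<'E'
from h import *
st([.5385,.1455,.2955])
im=manip.read_camera('scene')
f=lambda x:cv2.resize(cv2.convertScaleAbs(x[150:240,190:325],alpha=1.5),None,fx=5.5,fy=5.5,interpolation=cv2.INTER_CUBIC)
cv2.imwrite('pics/s11.png',f(im))
E
```

```text
time: 11.95
eef_pos: [0.5374, 0.1457, 0.2963]
tool_rot: [-3.021, 1.545, -2.98]
ft_force: [-0.7, -0.3, 0.7]
width: 0.0235
t11.95 p [0.5374 0.1457 0.2963] grasp [0.5334 0.1451 0.1414] w 0.0235 F [-0.7 -0.3  0.7] M [-0.02  0.21 -0.01]
X [-0.026 -0.004 -1.   ] Y [-0.041  0.999 -0.003] Z [ 0.999  0.041 -0.026] j [ 0.15  0.41 -0.16  1.03 -0.    0.11]
tool shift [ 0.0008 -0.0002  0.0011]
```

View pics/s11.png

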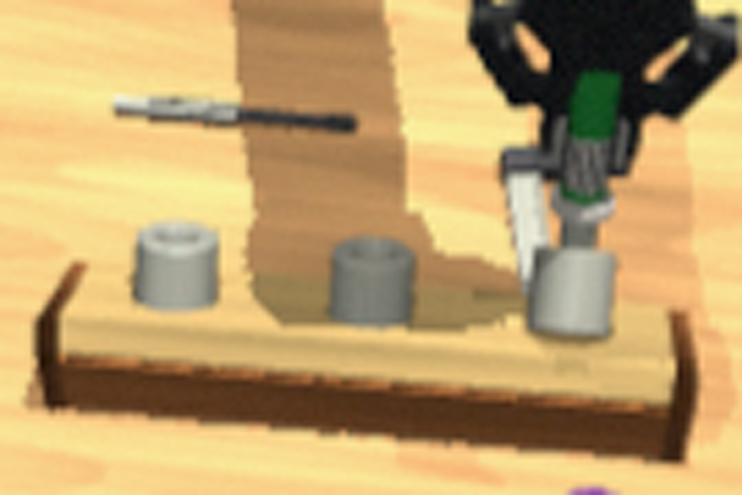

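```bash
python3 -m inch '[[[-0.001,0,0.004],0],[[-0.001,0,0.004],0],[[0,0,0.002],0]]' - 25
python3 - <<'E'
from h import *
st([.5385,.1455,.2955])
im=manip.read_camera('scene')
f=lambda x:cv2.resize(cv2.convertScaleAbs(x[150:240,190:325],alpha=1.5),None,fx=5.5,fy=5.5,interpolation=cv2.INTER_CUBIC)
cv2.imwrite('pics/s12.png',f(im))
cv2.imwrite('pics/w12.png',manip.read_camera('wrist'))
E
```

```text
time: 12.3
eef_pos: [0.5474, 0.1461, 0.2964]
tool_rot: [-3.031, 1.54, -2.99]
ft_force: [-0.9, -0.7, 2.4]
width: 0.0232
t12.30 p [0.5474 0.1461 0.2964] grasp [0.5427 0.1453 0.1415] w 0.0232 F [-0.9 -0.7  2.4] M [-0.14  0.2   0.04]
X [-0.031 -0.005 -1.   ] Y [-0.041  0.999 -0.003] Z [ 0.999  0.041 -0.031] j [ 0.15  0.43 -0.13  1.05 -0.    0.11]
tool shift [ 0.0012 -0.0002 -0.0089]
```

View pics/s12.png

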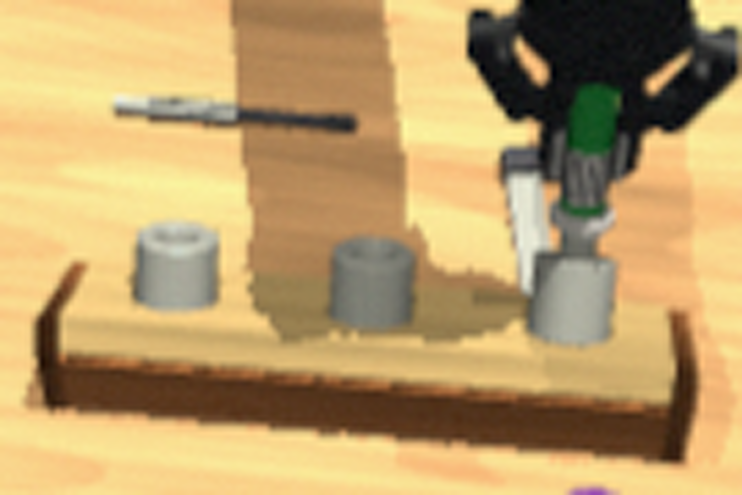

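View pics/w12.png

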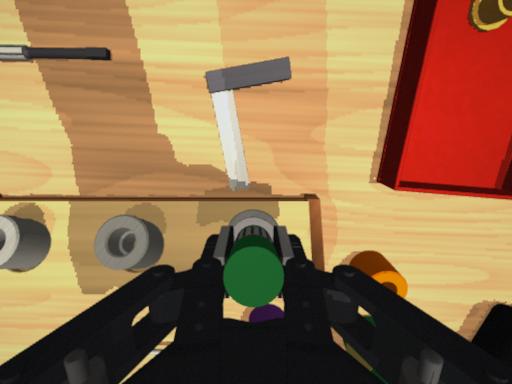

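```bash
python3 -m inch '[[[0.004,0,0.002],0],[[0.004,0,0.002],0],[[0.004,0,0.002],0]]' - 25
python3 - <<'E'
from h import *
st()
im=manip.read_camera('scene')
f=lambda x:cv2.resize(cv2.convertScaleAbs(x[150:240,190:325],alpha=1.5),None,fx=5.5,fy=5.5,interpolation=cv2.INTER_CUBIC)
cv2.imwrite('pics/s13.png',f(im))
E
```

```text
time: 12.7
eef_pos: [0.5559, 0.1462, 0.29]
tool_rot: [-2.919, 1.551, -2.878]
ft_force: [-5.4, -0.9, 7.8]
width: 0.0232
t12.70 p [0.5559 0.1462 0.29  ] grasp [0.553  0.1454 0.135 ] w 0.0232 F [-5.4 -0.9  7.8] M [-0.29  1.09 -0.05]
X [-0.019 -0.005 -1.   ] Y [-0.041  0.999 -0.004] Z [ 0.999  0.041 -0.019] j [ 0.15  0.44 -0.12  1.03 -0.    0.11]
```

View pics/s13.png

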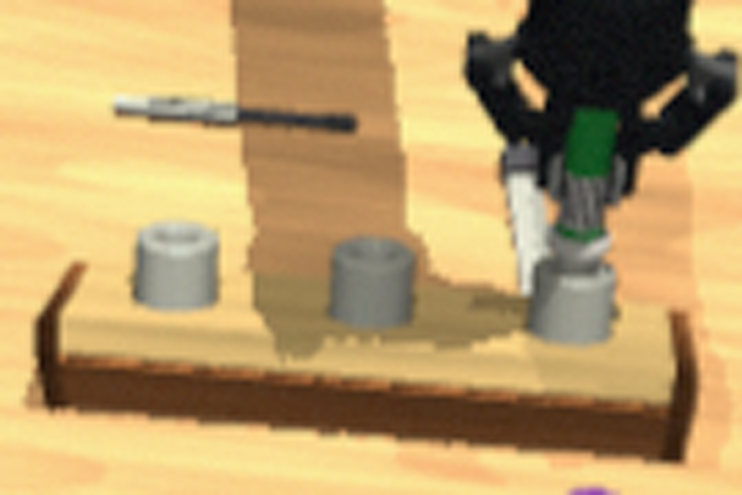

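```bash
python3 -m inch '[[[0.003,0,-0.002],0],[[0.0025,0,-0.004],0]]' - 20
python3 - <<'E'
from h import *
st()
im=manip.read_camera('scene')
f=lambda x:cv2.resize(cv2.convertScaleAbs(x[150:240,190:325],alpha=1.5),None,fx=5.5,fy=5.5,interpolation=cv2.INTER_CUBIC)
cv2.imwrite('pics/s14.png',f(im)[100:400,400:])
E
```

```text
time: 12.95
eef_pos: [0.5525, 0.1459, 0.2869]
tool_rot: [-2.76, 1.559, -2.719]
ft_force: [3.1, 0.2, 5.6]
width: 0.0233
t12.95 p [0.5525 0.1459 0.2869] grasp [0.5508 0.1452 0.1319] w 0.0233 F [3.1 0.2 5.6] M [-0.03 -0.69 -0.06]
X [-0.01  -0.005 -1.   ] Y [-0.04   0.999 -0.004] Z [ 0.999  0.04  -0.011] j [ 0.15  0.44 -0.14  1.   -0.    0.11]
```

View pics/s14.png

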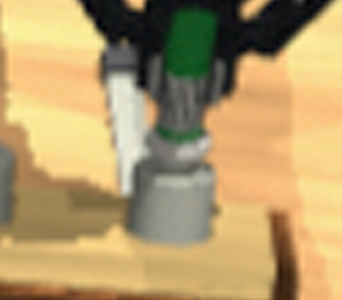

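```bash
python3 -m inch '[[[0.004,0,-0.001],0],[[0.004,0,-0.002],0]]' - 20
python3 - <<'E'
from h import *
st()
E
python3 -m inch '[[[0.004,0,0],0],[[0.003,0,-0.003],0]]' - 20
python3 - <<'E'
from h import *
st()
im=manip.read_camera('scene')
f=lambda x:cv2.resize(cv2.convertScaleAbs(x[150:240,190:325],alpha=1.5),None,fx=5.5,fy=5.5,interpolation=cv2.INTER_CUBIC)
cv2.imwrite('pics/s15.png',f(im)[100:400,400:])
cv2.imwrite('pics/w15.png',manip.read_camera('wrist'))
E
```

```text
time: 13.2
eef_pos: [0.5512, 0.1459, 0.2842]
tool_rot: [-1.684, 1.566, -1.644]
ft_force: [-5.0, -1.0, 20.9]
width: 0.0232
t13.20 p [0.5512 0.1459 0.2842] grasp [0.5512 0.1452 0.1292] w 0.0232 F [-5.  -1.  20.9] M [-0.38  0.63  0.  ]
X [-0.    -0.004 -1.   ] Y [-0.04   0.999 -0.004] Z [ 0.999  0.04  -0.   ] j [ 0.15  0.43 -0.16  0.98 -0.    0.11]
time: 13.4
eef_pos: [0.5495, 0.1458, 0.2832]
tool_rot: [-0.485, 1.561, -0.445]
ft_force: [1.6, -0.2, 7.0]
width: 0.0233
t13.40 p [0.5495 0.1458 0.2832] grasp [0.5508 0.1452 0.1283] w 0.0233 F [ 1.6 -0.2  7. ] M [-0.23 -0.84 -0.02]
X [ 0.009 -0.004 -1.   ] Y [-0.04   0.999 -0.004] Z [0.999 0.04  0.008] j [ 0.15  0.42 -0.17  0.97 -0.01  0.11]
```

View pics/s15.png

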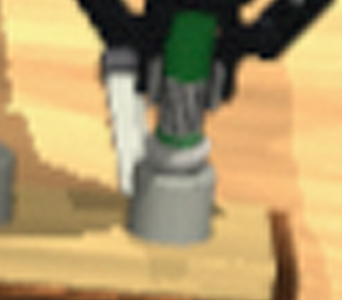

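View pics/w15.png

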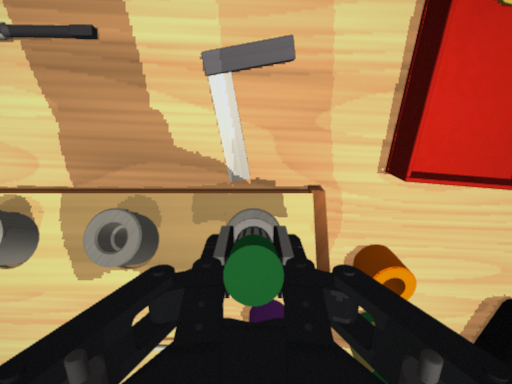

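```bash
python3 -m inch '[[[0.003,0,-0.004],0],[[0.003,0,-0.004],0]]' - 20
python3 - <<'E'
from h import *
st()
E
python3 -m inch '[[[0.003,0,-0.004],0],[[0.003,0,-0.003],0]]' - 20
python3 - <<'E'
from h import *
st()
im=manip.read_camera('scene')
f=lambda x:cv2.resize(cv2.convertScaleAbs(x[150:240,190:325],alpha=1.5),None,fx=5.5,fy=5.5,interpolation=cv2.INTER_CUBIC)
cv2.imwrite('pics/s16.png',f(im)[100:400,400:])
E
```

```text
time: 13.7
eef_pos: [0.546, 0.1457, 0.2826]
tool_rot: [-0.176, 1.546, -0.136]
ft_force: [0.3, -0.9, 11.3]
width: 0.0229
t13.70 p [0.546  0.1457 0.2826] grasp [0.5499 0.1452 0.1276] w 0.0229 F [ 0.3 -0.9 11.3] M [-0.17 -0.63 -0.08]
X [ 0.025 -0.003 -1.   ] Y [-0.04   0.999 -0.004] Z [0.999 0.04  0.025] j [ 0.15  0.41 -0.2   0.94 -0.01  0.11]
time: 13.9
eef_pos: [0.5432, 0.1456, 0.2815]
tool_rot: [-0.105, 1.53, -0.066]
ft_force: [-1.4, -1.8, 9.7]
width: 0.0232
t13.90 p [0.5432 0.1456 0.2815] grasp [0.5495 0.1452 0.1266] w 0.0232 F [-1.4 -1.8  9.7] M [-0.17 -0.26 -0.08]
X [ 0.04  -0.003 -0.999] Y [-0.039  0.999 -0.004] Z [0.998 0.039 0.04 ] j [ 0.15  0.4  -0.22  0.92 -0.01  0.11]
```

View pics/s16.png

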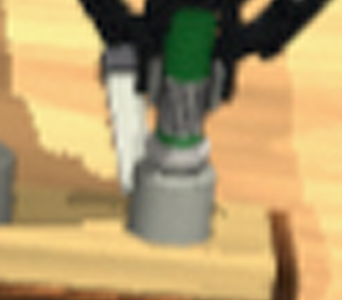

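Run:
```python
from h import *
i=manip.camera_info('scene')
f=lambda p:((proj(i,p)-np.array([190,150])+.5)*5.5-.5-np.array([400,100])).round(1)
M=np.array([.5712,.146,.071])
for th in (20,30):
  t=np.radians(th);ax=np.array([-np.sin(t),-.041*np.sin(t),np.cos(t)])
  for k in (0,3,8,13,18,75,80,85,90): print(th,k,f(M+ax*k/1000))
  g=np.array([.5495,.1452,.1266]);print('g',f(g))
im=cv2.imread('pics/s16.png');cv2.imwrite('pics/s16b.png',cv2.resize(im[0:260,100:260],None,fx=2.3,fy=2.3))
```

```text
20 0 [173.1 172.9]
20 3 [173.6 168. ]
20 8 [174.5 159.8]
20 13 [175.4 151.7]
20 18 [176.2 143.4]
20 75 [186.4  46.9]
20 80 [187.3  38.1]
20 85 [188.2  29.4]
20 90 [189.1  20.5]
g [183.7  72.1]
30 0 [173.1 172.9]
30 3 [173.6 167.5]
30 8 [174.5 158.7]
30 13 [175.3 149.8]
30 18 [176.2 140.8]
30 75 [186.1  36.9]
30 80 [187.   27.6]
30 85 [187.9  18.2]
30 90 [188.8   8.8]
g [183.7  72.1]
```

View pics/s16b.png

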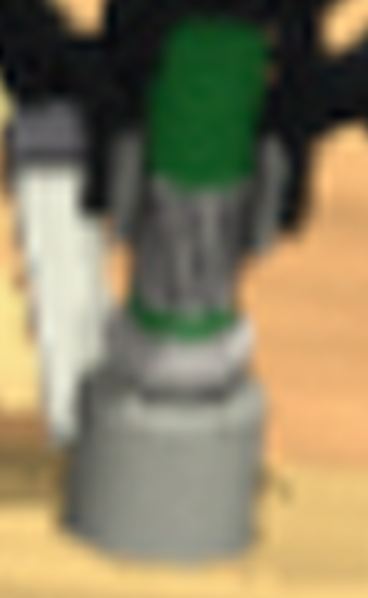

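```bash
python3 -m inch '[[[0.0025,0,-0.003],0],[[0.003,0,-0.001],0],[[0.003,0,0],0]]' - 40
python3 - <<'E'
from h import *
st()
im=manip.read_camera('scene')
f=lambda x:cv2.resize(cv2.convertScaleAbs(x[150:240,190:325],alpha=1.5),None,fx=5.5,fy=5.5,interpolation=cv2.INTER_CUBIC)
cv2.imwrite('pics/s17.png',cv2.resize(f(im)[100:360,500:660],None,fx=2.3,fy=2.3))
w=manip.read_camera('wrist');cv2.imwrite('pics/w17.png',cv2.resize(w[190:320,195:315],None,fx=4.5,fy=4.5))
E
```

```text
time: 14.25
eef_pos: [0.5421, 0.1455, 0.2784]
tool_rot: [-0.081, 1.518, -0.042]
ft_force: [-8.5, -1.3, 17.7]
width: 0.0233
t14.25 p [0.5421 0.1455 0.2784] grasp [0.5503 0.1452 0.1236] w 0.0233 F [-8.5 -1.3 17.7] M [-0.3   1.2  -0.02]
X [ 0.053 -0.002 -0.999] Y [-0.039  0.999 -0.004] Z [0.998 0.039 0.053] j [ 0.15  0.39 -0.24  0.89 -0.01  0.11]
```

View pics/s17.png

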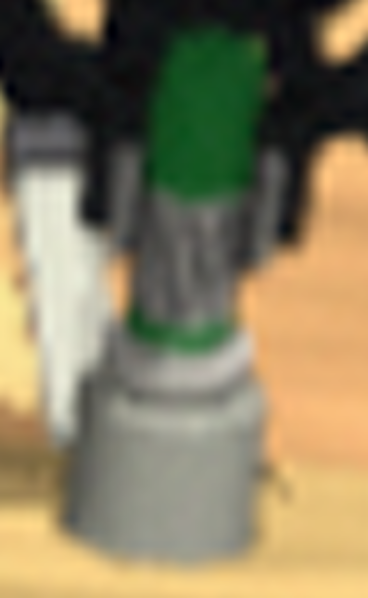

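View pics/w17.png

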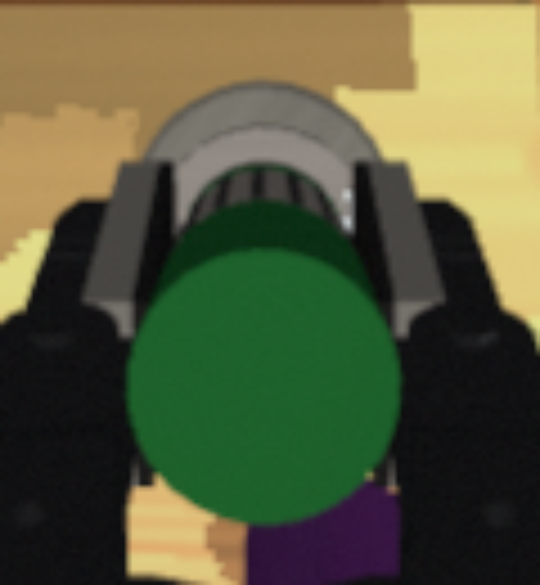

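```bash
python3 -m inch '[[[0.002,0,-0.005],0],[[0.004,0,-0.002],0],[[0.004,0,-0.002],0],[[0.003,0,-0.002],0]]' - 30
python3 - <<'E'
from h import *
st()
im=manip.read_camera('scene')
f=lambda x:cv2.resize(cv2.convertScaleAbs(x[150:240,190:325],alpha=1.5),None,fx=5.5,fy=5.5,interpolation=cv2.INTER_CUBIC)
cv2.imwrite('pics/s18.png',cv2.resize(f(im)[100:360,500:660],None,fx=2.3,fy=2.3))
E
```

```text
time: 14.75
eef_pos: [0.5382, 0.1454, 0.2716]
tool_rot: [-0.055, 1.496, -0.017]
ft_force: [-8.7, -1.3, 25.1]
width: 0.0229
t14.75 p [0.5382 0.1454 0.2716] grasp [0.5498 0.1452 0.117 ] w 0.0229 F [-8.7 -1.3 25.1] M [-0.37  0.78 -0.1 ]
X [ 0.075 -0.001 -0.997] Y [-0.038  0.999 -0.004] Z [0.996 0.038 0.075] j [ 0.15  0.38 -0.27  0.84 -0.01  0.11]
```

View pics/s18.png

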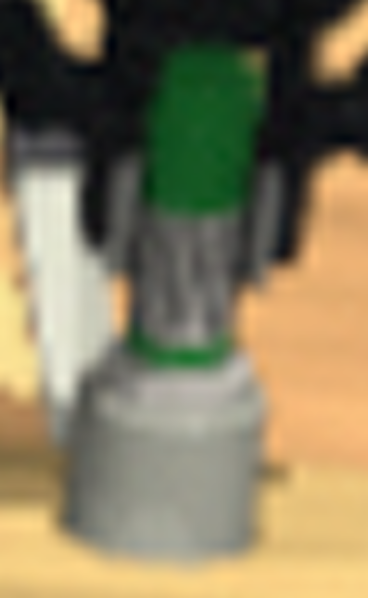

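```bash
python3 -m inch '[[[0.002,0,-0.005],0],[[0.004,0,-0.002],0],[[0.004,0,-0.001],0],[[0.003,0,0],0]]' - 30
python3 - <<'E'
from h import *
st()
im=manip.read_camera('scene')
f=lambda x:cv2.resize(cv2.convertScaleAbs(x[150:240,190:325],alpha=1.5),None,fx=5.5,fy=5.5,interpolation=cv2.INTER_CUBIC)
cv2.imwrite('pics/s19.png',cv2.resize(f(im)[100:360,500:660],None,fx=2.3,fy=2.3))
E
```

```text
time: 15.2
eef_pos: [0.5327, 0.1453, 0.2663]
tool_rot: [-0.05, 1.483, -0.012]
ft_force: [-13.4, -3.2, 31.1]
width: 0.023
t15.20 p [0.5327 0.1453 0.2663] grasp [0.5462 0.1451 0.1119] w 0.0230 F [-13.4  -3.2  31.1] M [-0.43  1.61  0.02]
X [ 0.087 -0.001 -0.996] Y [-0.038  0.999 -0.004] Z [0.995 0.038 0.087] j [ 0.15  0.37 -0.31  0.81 -0.01  0.12]
```

View pics/s19.png

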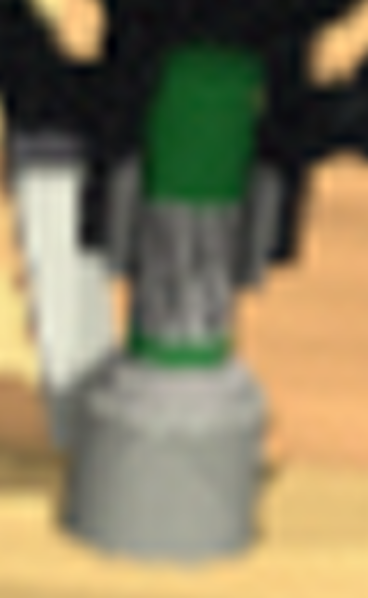

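Coupling 1 (left) took the gauge up to its collar, so it's good. Withdrawing along the bore axis.

```bash
python3 -m inch '[[[-0.005,0,-0.002],0],[[-0.009,0,-0.004],0],[[-0.009,0,-0.0043],0],[[-0.011,0,-0.005],0],[[-0.013,0,-0.006],0],[[-0.013,0,-0.006],0],[[0,0,0],0]]' - 30
python3 - <<'E'
from h import *
st(None,.041)
im=manip.read_camera('scene')
f=lambda x:cv2.resize(cv2.convertScaleAbs(x[150:240,190:325],alpha=1.5),None,fx=5.5,fy=5.5,interpolation=cv2.INTER_CUBIC)
cv2.imwrite('pics/s20.png',f(im))
cv2.imwrite('pics/w20.png',manip.read_camera('wrist'))
E
```

```text
time: 15.95
eef_pos: [0.495, 0.1441, 0.3251]
tool_rot: [-0.052, 1.492, -0.014]
ft_force: [0.4, 0.2, -0.9]
width: 0.023
t15.95 p [0.495  0.1441 0.3251] grasp [0.5072 0.144  0.1706] w 0.0230 F [ 0.4  0.2 -0.9] M [0.01 0.08 0.05]
X [ 0.079 -0.001 -0.997] Y [-0.038  0.999 -0.004] Z [0.996 0.039 0.079] j [ 0.16  0.26 -0.3   0.93 -0.01  0.12]
turn -0.0023
```

View pics/s20.png

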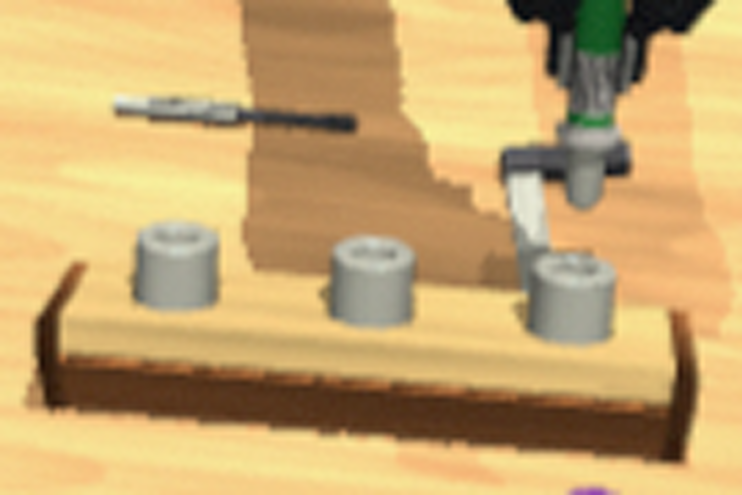

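View pics/w20.png

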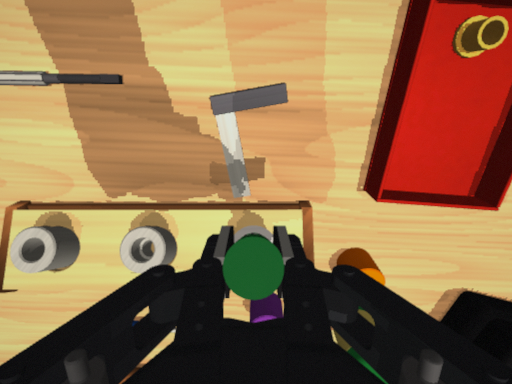

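```bash
python3 -m inch '[[[0,-0.03,0],0],[[0,-0.035,0],0],[[0,-0.03,0],0],[[0,-0.01,0],0],[[0,0,0],0]]' - 30
python3 - <<'E'
from h import *
st(None,.041)
s=manip.observe();R=Rt(s['tool_rot']);g=s['eef_pos']+.155*R[:,0]
print('shift',R.T@(np.array([.5115,.0391,.1706])-g), 'n in tool',R.T@np.array([-.4996,-.0205,.866]))
i=manip.camera_info('wrist')
w=manip.read_camera('wrist')
cv2.imwrite('pics/w21.png',w)
for m in ([.5712,.146,.071],[.5755,.041,.0704],[.5798,-.064,.07]): print(proj(i,m))
E
```

```text
time: 16.55
eef_pos: [0.4998, 0.0367, 0.3216]
tool_rot: [-0.046, 1.495, -0.005]
ft_force: [-0.2, 0.8, -2.2]
width: 0.0231
t16.55 p [0.4998 0.0367 0.3216] grasp [0.5115 0.0366 0.1671] w 0.0231 F [-0.2  0.8 -2.2] M [ 0.03  0.12 -0.  ]
X [ 0.076 -0.    -0.997] Y [-0.041  0.999 -0.003] Z [0.996 0.041 0.075] j [-0.05  0.23 -0.34  0.92  0.   -0.1 ]
turn 0.0003
shift [-0.00352147  0.00248788  0.00034615] n in tool [-0.90126103 -0.00301823 -0.43323881]
[365.97797704 252.20541255]
[255.18527421 251.59105246]
[145.13736246 251.1022344 ]
```

View pics/w21.png

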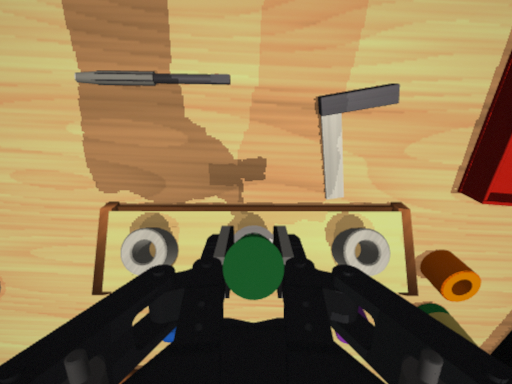

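```bash
python3 -m inch '[[[-0.003,0.0025,0],0],[[0.011,0,0.0055],0],[[0.011,0,0.0055],0],[[0,0,0],0]]' - 30
python3 - <<'E'
from h import *
st(None,.041)
s=manip.observe();R=Rt(s['tool_rot']);g=s['eef_pos']+.155*R[:,0]
n=np.array([-.4996,-.0205,.866]);F=np.array([.5505,.0402,.1115]);d=g-F
print('remaining',d@n,'lat tool',R.T@-(d-(d@n)*n), 'n in tool',R.T@n)
cv2.imwrite('pics/s22.png',cv2.resize(manip.read_camera('scene')[150:240,190:325],None,fx=5.5,fy=5.5,interpolation=cv2.INTER_CUBIC))
E
```

```text
time: 17.0
eef_pos: [0.513, 0.0438, 0.3015]
tool_rot: [-0.021, 1.495, 0.025]
ft_force: [0.1, -0.5, -1.6]
width: 0.0229
t17.00 p [0.513  0.0438 0.3015] grasp [0.5247 0.0441 0.147 ] w 0.0229 F [ 0.1 -0.5 -1.6] M [ 0.    0.14 -0.01]
X [ 0.075  0.002 -0.997] Y [-0.047  0.999 -0.002] Z [0.996 0.046 0.075] j [-0.04  0.28 -0.34  0.88  0.   -0.09]
turn 0.0056
remaining 0.04351082952849191 lat tool [-0.00191658 -0.0049395   0.00397306] n in tool [-0.9012304   0.00136315 -0.43331089]
```

View pics/s22.png

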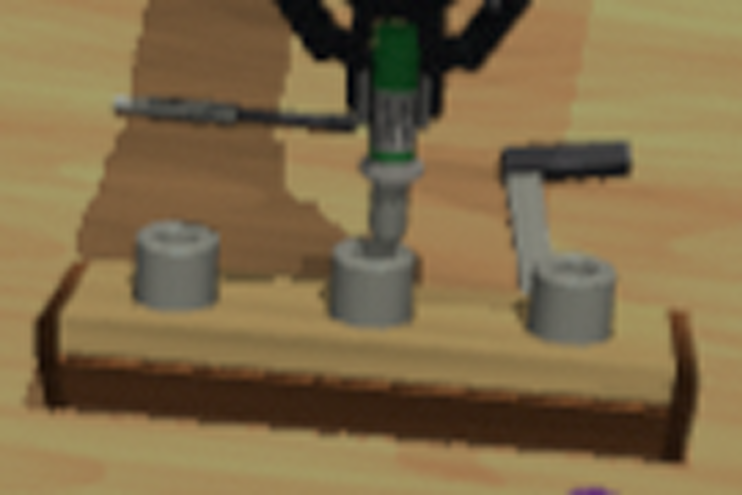

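```bash
python3 -m inch '[[[-0.002,-0.0045,0.004],0.005],[[0,0,0],0]]' - 30
python3 - <<'E'
from h import *
st(None,.041)
s=manip.observe();R=Rt(s['tool_rot']);g=s['eef_pos']+.155*R[:,0]
n=np.array([-.4996,-.0205,.866]);F=np.array([.5505,.0402,.1115]);d=g-F
print('remaining',d@n,'lat tool',R.T@-(d-(d@n)*n), 'n in tool',R.T@n)
E
```

```text
time: 17.25
eef_pos: [0.5171, 0.0397, 0.304]
tool_rot: [-0.015, 1.496, 0.027]
ft_force: [0.0, -0.6, -1.1]
width: 0.0231
t17.25 p [0.5171 0.0397 0.304 ] grasp [0.5286 0.0401 0.1494] w 0.0231 F [ 0.  -0.6 -1.1] M [0.   0.06 0.01]
X [ 0.074  0.002 -0.997] Y [-0.042  0.999 -0.001] Z [0.996 0.042 0.074] j [-0.05  0.28 -0.33  0.89  0.01 -0.09]
turn 0.0015
remaining 0.04381206450406748 lat tool [ 2.46272762e-06 -7.57411063e-04 -2.20678084e-06] n in tool [-9.00728932e-01 -2.98646991e-04 -4.34354362e-01]
```

```bash
python3 -m inch '[[[0.0055,-0.0004,0.0027],0],[[0.0055,-0.0004,0.0027],0],[[0.0055,0,0.0027],0]]' - 30
cat >> h.py <<'E'
def rem(k):
    F={2:np.array([.5505,.0402,.1115]),3:np.array([.5548,-.0647,.1112])}[k]
    s=manip.observe();R=Rt(s['tool_rot']);g=s['eef_pos']+.155*R[:,0]
    n=np.array([-.4996,-.0205,.866]);d=g-F
    print('remaining %.4f depth %.4f'%(d@n,.038-d@n),'lat tool',(R.T@-(d-(d@n)*n)).round(4), 'n in tool',(R.T@n).round(3))
E
python3 -c "
from h import *
st();rem(2)"
```

```text
time: 17.55
eef_pos: [0.5275, 0.0389, 0.2884]
tool_rot: [-0.017, 1.494, 0.025]
ft_force: [-0.2, 0.5, -1.5]
width: 0.0231
t17.55 p [0.5275 0.0389 0.2884] grasp [0.5393 0.0392 0.1339] w 0.0231 F [-0.2  0.5 -1.5] M [ 0.02  0.13 -0.03]
X [ 0.077  0.002 -0.997] Y [-0.042  0.999 -0.001] Z [0.996 0.042 0.077] j [-0.05  0.31 -0.33  0.85  0.01 -0.09]
remaining 0.0250 depth 0.0130 lat tool [ 0.0006  0.0005 -0.0013] n in tool [-0.902 -0.001 -0.432]
```

```bash
python3 -m inch '[[[0.005,0.0003,0.0018],0],[[0.005,0,0.002],0],[[0.004,0,0.002],0]]' - 30; python3 -c "
from h import *
st();rem(2)"
```

```text
time: 17.85
eef_pos: [0.5331, 0.0391, 0.2773]
tool_rot: [-0.051, 1.497, -0.01]
ft_force: [-20.9, -2.2, 43.9]
width: 0.0228
t17.85 p [0.5331 0.0391 0.2773] grasp [0.5446 0.039  0.1228] w 0.0228 F [-20.9  -2.2  43.9] M [-0.18  3.58 -0.  ]
X [ 0.074 -0.001 -0.997] Y [-0.041  0.999 -0.004] Z [0.996 0.041 0.074] j [-0.05  0.33 -0.33  0.84  0.   -0.09]
remaining 0.0127 depth 0.0253 lat tool [ 0.0002  0.001  -0.0004] n in tool [-0.901 -0.003 -0.435]
```

```bash
python3 -m inch '[[[-0.002,0,-0.001],0]]' - 30
python3 - <<'E'
from h import *
st();rem(2)
cv2.imwrite('pics/s23.png',cv2.resize(cv2.convertScaleAbs(manip.read_camera('scene')[150:240,190:325],alpha=1.5),None,fx=5.5,fy=5.5,interpolation=cv2.INTER_CUBIC))
E
```

```text
time: 17.95
eef_pos: [0.5318, 0.0391, 0.2802]
tool_rot: [-0.053, 1.496, -0.011]
ft_force: [0.4, 0.8, -1.9]
width: 0.0229
t17.95 p [0.5318 0.0391 0.2802] grasp [0.5434 0.039  0.1256] w 0.0229 F [ 0.4  0.8 -1.9] M [-0.01  0.04  0.02]
X [ 0.074 -0.001 -0.997] Y [-0.041  0.999 -0.004] Z [0.996 0.041 0.074] j [-0.05  0.33 -0.33  0.84  0.   -0.09]
remaining 0.0158 depth 0.0222 lat tool [ 0.0004  0.001  -0.0008] n in tool [-0.901 -0.003 -0.434]
```

View pics/s23.png

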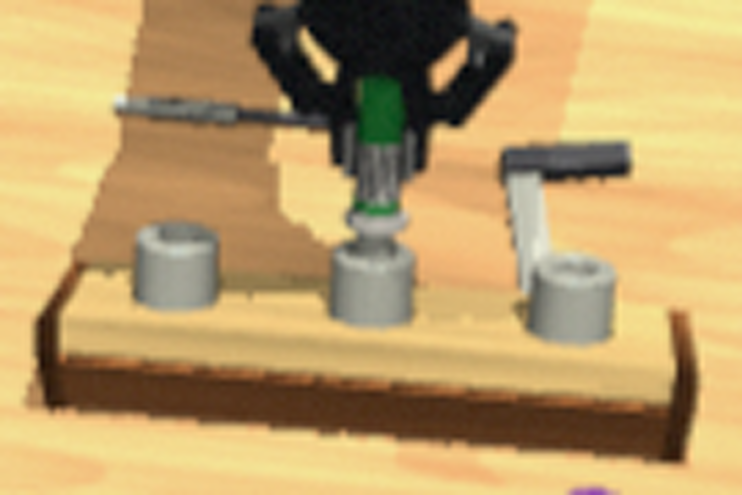

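The middle coupling stopped the gauge at about 22–25 mm against a 48 N axial push, with the plug still showing, so it's bad. Withdrawing and going to the right one.

```bash
python3 -m inch '[[[-0.009,0,-0.0043],0],[[-0.013,0,-0.0063],0],[[-0.013,0,-0.0063],0],[[-0.009,-0.005,-0.0043],0],[[0,-0.025,0],0],[[0,-0.035,0],0],[[0,-0.028,0],0],[[0,-0.008,0],0],[[0,0,0],0]]' - 30
python3 - <<'E'
from h import *
st(None,.041);rem(3)
i=manip.camera_info('wrist')
w=manip.read_camera('wrist')
cv2.imwrite('pics/w24.png',w)
for m in ([.5712,.146,.071],[.5755,.041,.0704],[.5798,-.064,.07]): print(proj(i,m))
E
```

```text
time: 18.9
eef_pos: [0.5087, -0.0664, 0.3296]
tool_rot: [-0.065, 1.492, -0.022]
ft_force: [-0.5, 0.9, -1.7]
width: 0.0229
t18.90 p [ 0.5087 -0.0664  0.3296] grasp [ 0.5209 -0.0666  0.1751] w 0.0229 F [-0.5  0.9 -1.7] M [ 0.03  0.07 -0.01]
X [ 0.079 -0.002 -0.997] Y [-0.043  0.999 -0.005] Z [0.996 0.044 0.079] j [-0.26  0.25 -0.3   0.95  0.02 -0.3 ]
turn 0.0028
remaining 0.0723 depth -0.0343 lat tool [ 0.0011  0.0005 -0.0023] n in tool [-0.903 -0.003 -0.43 ]
[470.7624013  243.33889848]
[361.76218388 242.44038348]
[253.61852573 241.66121542]
```

View pics/w24.png

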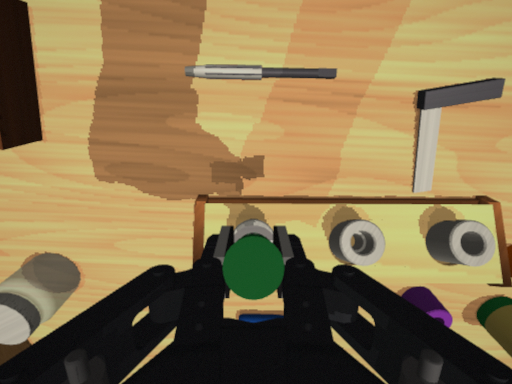

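```bash
python3 -m inch '[[[0.010,0,0.0035],0],[[0.010,0,0.004],0],[[0,0,0],0]]' - 30; python3 -c "
from h import *
st(None,.041);rem(3)"
```

```text
time: 19.25
eef_pos: [0.5181, -0.0631, 0.3087]
tool_rot: [-0.049, 1.492, -0.001]
ft_force: [-0.4, 0.6, -2.3]
width: 0.0232
t19.25 p [ 0.5181 -0.0631  0.3087] grasp [ 0.5303 -0.0632  0.1542] w 0.0232 F [-0.4  0.6 -2.3] M [-0.06  0.14 -0.01]
X [ 0.079 -0.    -0.997] Y [-0.047  0.999 -0.004] Z [0.996 0.047 0.079] j [-0.25  0.28 -0.31  0.9   0.02 -0.29]
turn 0.0065
remaining 0.0494 depth -0.0114 lat tool [ 0.0001 -0.0025 -0.0003] n in tool [-0.903 -0.    -0.43 ]
```

```bash
python3 -m inch '[[[0.007,-0.0022,0.0035],0.006],[[0.006,0,0.003],0],[[0.005,0,0.0025],0]]' - 30; python3 -c "
from h import *
st(None,.041);rem(3)"
```

```text
time: 19.55
eef_pos: [0.5293, -0.0639, 0.2898]
tool_rot: [-0.055, 1.493, -0.012]
ft_force: [1.0, -2.1, -1.4]
width: 0.0231
t19.55 p [ 0.5293 -0.0639  0.2898] grasp [ 0.5413 -0.064   0.1353] w 0.0231 F [ 1.  -2.1 -1.4] M [-0.38  0.15 -0.1 ]
X [ 0.077 -0.001 -0.997] Y [-0.043  0.999 -0.004] Z [0.996 0.043 0.077] j [-0.24  0.32 -0.31  0.86  0.02 -0.29]
turn 0.0022
remaining 0.0276 depth 0.0104 lat tool [ 0.0002 -0.0012 -0.0003] n in tool [-0.902 -0.003 -0.432]
```

```bash
python3 -m inch '[[[0.004,-0.0015,0.002],0],[[0.005,-0.0005,0.0024],0],[[0.005,0,0.0024],0]]' - 30; python3 -c "
from h import *
st();rem(3)"
```

```text
time: 19.85
eef_pos: [0.5381, -0.0655, 0.2749]
tool_rot: [-0.043, 1.493, 0.001]
ft_force: [-0.7, 0.1, -2.5]
width: 0.0235
t19.85 p [ 0.5381 -0.0655  0.2749] grasp [ 0.5502 -0.0655  0.1204] w 0.0235 F [-0.7  0.1 -2.5] M [-0.    0.09  0.07]
X [ 0.077  0.    -0.997] Y [-0.043  0.999 -0.003] Z [0.996 0.043 0.077] j [-0.24  0.35 -0.31  0.83  0.02 -0.29]
remaining 0.0103 depth 0.0277 lat tool [ 0.0002  0.0006 -0.0005] n in tool [-0.902 -0.002 -0.431]
```

Past 25 mm freely; continue to the collar.

```bash
python3 -m inch '[[[0.004,0,0.002],0],[[0.003,0,0.0014],0],[[0.003,0,0.0014],0]]' - 30
python3 - <<'E'
from h import *
st();rem(3)
cv2.imwrite('pics/s25.png',cv2.resize(cv2.convertScaleAbs(manip.read_camera('scene')[150:240,190:325],alpha=1.5),None,fx=5.5,fy=5.5,interpolation=cv2.INTER_CUBIC))
E
```

```text
time: 20.15
eef_pos: [0.5431, -0.0652, 0.2655]
tool_rot: [-0.044, 1.496, -0.001]
ft_force: [-23.4, 1.2, 43.7]
width: 0.0232
t20.15 p [ 0.5431 -0.0652  0.2655] grasp [ 0.5546 -0.0653  0.111 ] w 0.0232 F [-23.4   1.2  43.7] M [0.41 3.5  0.05]
X [ 0.075 -0.    -0.997] Y [-0.043  0.999 -0.003] Z [0.996 0.043 0.075] j [-0.24  0.37 -0.31  0.82  0.02 -0.28]
remaining -0.0001 depth 0.0381 lat tool [-0.0001  0.0006  0.0002] n in tool [-0.901 -0.002 -0.434]
```

View pics/s25.png

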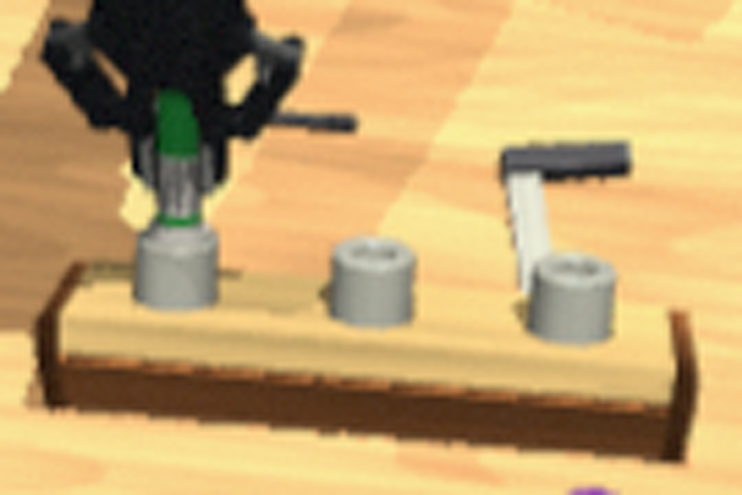

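Right coupling: the gauge went in to the collar at 38 mm, so it's good. Withdraw and go to the stand.

```bash
python3 -m inch '[[[-0.007,0,-0.0035],0],[[-0.013,0,-0.0063],0],[[-0.015,0,-0.0070],0],[[-0.015,0,-0.0070],0],[[-0.013,0,-0.0060],0],[[-0.005,-0.020,-0.010],0],[[0,-0.036,-0.022],0],[[0,-0.036,-0.022],0],[[0,-0.036,-0.022],0],[[0,-0.036,-0.022],0],[[0,-0.036,-0.022],0],[[0,-0.025,-0.015],0],[[0,0,0],0]]' - 30
python3 - <<'E'
from h import *
st(None,.041)
s=manip.observe();R=Rt(s['tool_rot']);g=s['eef_pos']+.155*R[:,0]
print('shift',(R.T@(np.array([.362,-.321,.155])-g)).round(4))
w=manip.read_camera('wrist')
cv2.imwrite('pics/w26.png',w)
i=manip.camera_info('wrist');print(proj(i,[.4005,-.3195,.05]),proj(i,[.469,-.3265,.127]))
E
```

```text
time: 21.5
eef_pos: [0.3759, -0.3048, 0.3366]
tool_rot: [-0.134, 1.482, -0.086]
ft_force: [-0.9, 1.4, -2.6]
width: 0.0229
t21.50 p [ 0.3759 -0.3048  0.3366] grasp [ 0.3897 -0.306   0.1822] w 0.0229 F [-0.9  1.4 -2.6] M [0.04 0.1  0.03]
X [ 0.089 -0.008 -0.996] Y [-0.047  0.999 -0.012] Z [0.995 0.048 0.088] j [-0.83  0.19 -0.35  0.96  0.06 -0.88]
turn 0.0075
shift [ 0.0247 -0.0134 -0.0307]
[239.06219002 183.17696213] [222.63920688 292.75438136]
```

View pics/w26.png

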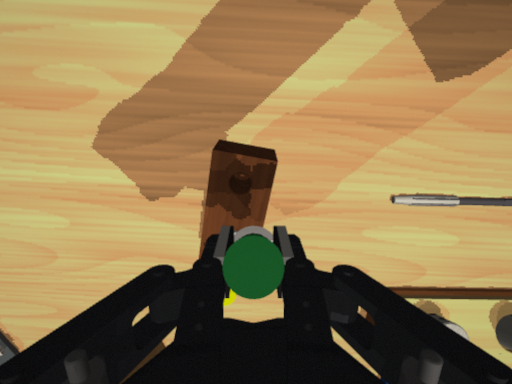

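```bash
python3 -m inch '[[[0.003,-0.007,-0.016],0],[[0.010,-0.0065,-0.015],0],[[0.010,0,0],0],[[0,0,0],0]]' - 30
cat >> h.py <<'E'
def gto(t):
    s=manip.observe();R=Rt(s['tool_rot']);g=s['eef_pos']+.155*R[:,0];print('gshift',(R.T@(np.array(t)-g)).round(4))
E
python3 - <<'E'
from h import *
st(None,.041);gto([.362,-.321,.1165])
i=manip.camera_info('wrist');w=manip.read_camera('wrist')
cv2.imwrite('pics/w27.png',w);print(proj(i,[.4005,-.3195,.05]))
cv2.imwrite('pics/s27.png',cv2.resize(cv2.convertScaleAbs(manip.read_camera('scene')[105:195,110:200],alpha=1.5),None,fx=6,fy=6,interpolation=cv2.INTER_CUBIC))
E
```

```text
time: 21.95
eef_pos: [0.3486, -0.3165, 0.3127]
tool_rot: [-0.122, 1.478, -0.069]
ft_force: [0.2, 0.4, -1.5]
width: 0.0231
t21.95 p [ 0.3486 -0.3165  0.3127] grasp [ 0.363  -0.3175  0.1584] w 0.0231 F [ 0.2  0.4 -1.5] M [ 0.02  0.1  -0.04]
X [ 0.093 -0.006 -0.996] Y [-0.052  0.999 -0.011] Z [0.994 0.053 0.092] j [-0.89  0.19 -0.43  0.89  0.07 -0.94]
turn 0.012
gshift [ 0.0416 -0.0029 -0.005 ]
[250.19767226 218.77840368]
```

View pics/w27.png

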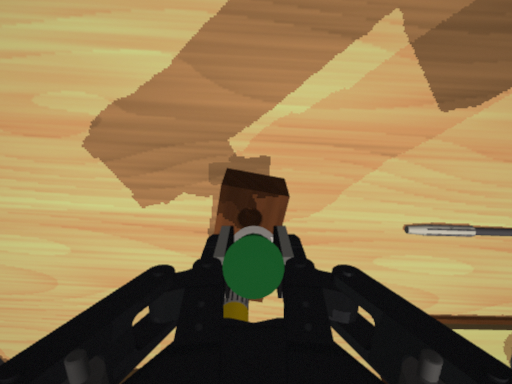

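View pics/s27.png

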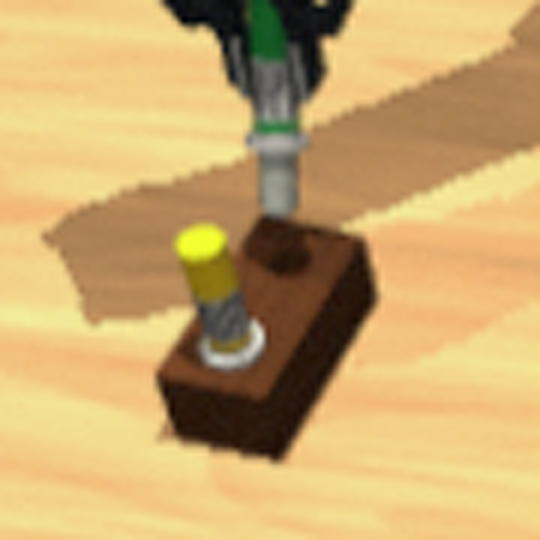

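```bash
python3 -m inch '[[[0.010,-0.0015,-0.001],0],[[0.010,-0.0015,-0.001],0],[[0.008,0,-0.001],0],[[0.004,0,-0.0005],0]]' - 30
python3 - <<'E'
from h import *
st(None,.041);gto([.362,-.321,.1165])
cv2.imwrite('pics/s28.png',cv2.resize(cv2.convertScaleAbs(manip.read_camera('scene')[105:195,110:200],alpha=1.5),None,fx=6,fy=6,interpolation=cv2.INTER_CUBIC))
E
```

```text
time: 22.45
eef_pos: [0.3509, -0.3201, 0.2805]
tool_rot: [-0.157, 1.474, -0.101]
ft_force: [0.2, -0.2, -2.0]
width: 0.0229
t22.45 p [ 0.3509 -0.3201  0.2805] grasp [ 0.3658 -0.3216  0.1262] w 0.0229 F [ 0.2 -0.2 -2. ] M [0.04 0.14 0.08]
X [ 0.096 -0.01  -0.995] Y [-0.056  0.998 -0.015] Z [0.994 0.057 0.095] j [-0.89  0.22 -0.47  0.81  0.07 -0.95]
turn 0.0163
gshift [ 0.0093  0.001  -0.0046]
```

View pics/s28.png

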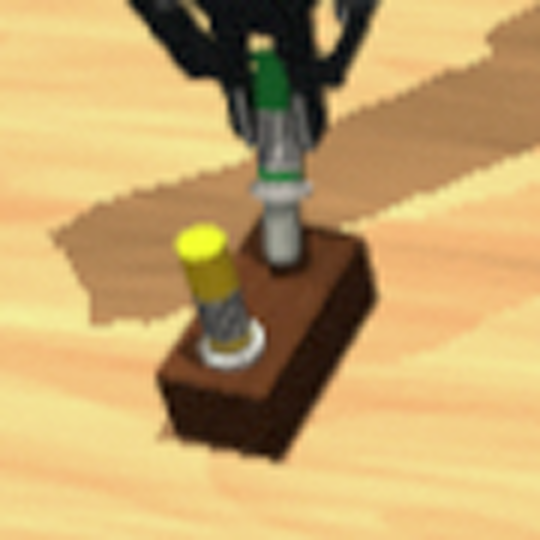

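```bash
python3 -m inch '[[[0.004,0.0005,-0.002],0.015],[[0.004,0.0005,-0.002],0],[[0.003,0,-0.001],0]]' - 25
python3 - <<'E'
from h import *
st(None,.041);gto([.362,-.321,.1165])
E
```

```text
time: 22.8
eef_pos: [0.3466, -0.3194, 0.2678]
tool_rot: [-0.134, 1.475, -0.094]
ft_force: [-0.1, 0.5, -1.0]
width: 0.0232
t22.80 p [ 0.3466 -0.3194  0.2678] grasp [ 0.3614 -0.3208  0.1135] w 0.0232 F [-0.1  0.5 -1. ] M [ 0.03 -0.    0.01]
X [ 0.095 -0.009 -0.995] Y [-0.039  0.999 -0.013] Z [0.995 0.041 0.095] j [-0.9   0.23 -0.5   0.77  0.07 -0.94]
turn -0.0003
gshift [-0.0029 -0.0003  0.0009]
```

```bash
python3 -m inch '[[[-0.002,0,0.006],0],[[-0.002,0,0.006],0],[[-0.0015,0,0.006],0]]' - 20
python3 - <<'E'
from h import *
st(None,.041);gto([.4005,-.3195,.098])
cv2.imwrite('pics/s29.png',cv2.resize(cv2.convertScaleAbs(manip.read_camera('scene')[105:195,110:200],alpha=1.5),None,fx=6,fy=6,interpolation=cv2.INTER_CUBIC))
E
```

```text
time: 23.1
eef_pos: [0.361, -0.3177, 0.2736]
tool_rot: [-0.146, 1.488, -0.109]
ft_force: [-6.2, 0.3, 1.2]
width: 0.0232
t23.10 p [ 0.361  -0.3177  0.2736] grasp [ 0.3737 -0.3191  0.1191] w 0.0232 F [-6.2  0.3  1.2] M [-0.08  1.62 -0.  ]
X [ 0.082 -0.009 -0.997] Y [-0.036  0.999 -0.012] Z [0.996 0.037 0.082] j [-0.87  0.24 -0.46  0.8   0.06 -0.9 ]
turn -0.004
gshift [ 0.0233 -0.0011  0.025 ]
```

View pics/s29.png

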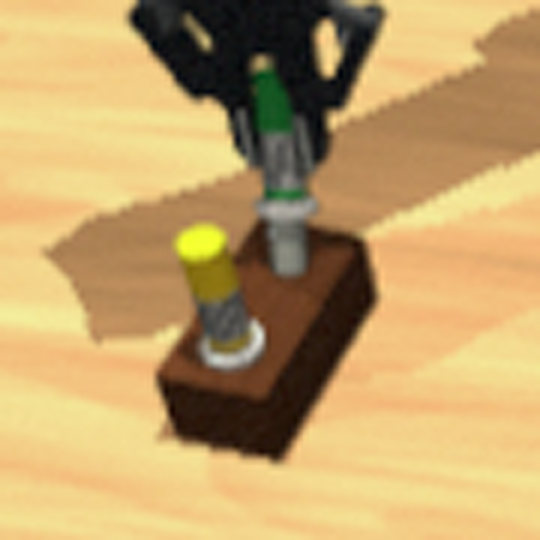

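```bash
python3 -m inch '[[[-0.001,0,0.006],0],[[-0.0005,0,0.007],0],[[0,0,0.007],0],[[0.001,0,0.006],0]]' - 20
python3 - <<'E'
from h import *
st(None,.041);gto([.4005,-.3195,.098])
cv2.imwrite('pics/s30.png',cv2.resize(cv2.convertScaleAbs(manip.read_camera('scene')[105:195,110:200],alpha=1.5),None,fx=6,fy=6,interpolation=cv2.INTER_CUBIC))
E
```

```text
time: 23.55
eef_pos: [0.3846, -0.3162, 0.2783]
tool_rot: [-0.22, 1.503, -0.186]
ft_force: [-6.2, 2.4, 8.0]
width: 0.0231
t23.55 p [ 0.3846 -0.3162  0.2783] grasp [ 0.3949 -0.3181  0.1236] w 0.0231 F [-6.2  2.4  8. ] M [ 0.48  1.69 -0.01]
X [ 0.066 -0.012 -0.998] Y [-0.033  0.999 -0.015] Z [0.997 0.034 0.066] j [-0.83  0.27 -0.41  0.83  0.04 -0.86]
turn -0.0067
gshift [ 0.026  -0.0012  0.0039]
```

View pics/s30.png

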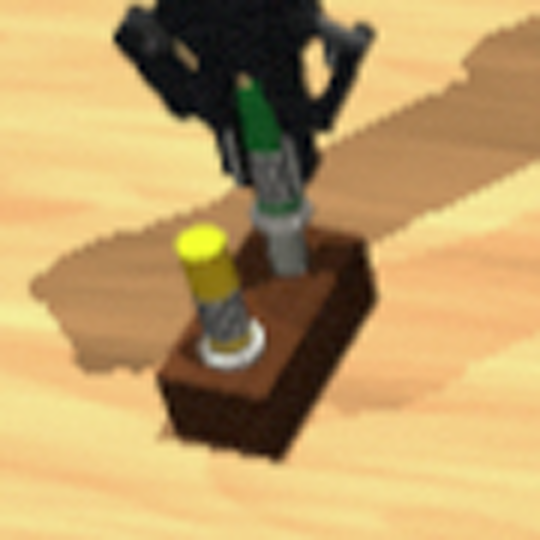

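```bash
python3 -m inch '[[[0.002,0.0005,0.004],0],[[0.003,0,0.003],0],[[0.004,0,0.001],0]]' - 20
python3 - <<'E'
from h import *
st(None,.041);gto([.4005,-.3195,.098])
cv2.imwrite('pics/s31.png',cv2.resize(cv2.convertScaleAbs(manip.read_camera('scene')[105:195,110:200],alpha=1.5),None,fx=6,fy=6,interpolation=cv2.INTER_CUBIC))
E
```

```text
time: 23.9
eef_pos: [0.3936, -0.3159, 0.2745]
tool_rot: [-0.311, 1.505, -0.277]
ft_force: [-4.1, 1.8, 1.4]
width: 0.023
t23.90 p [ 0.3936 -0.3159  0.2745] grasp [ 0.4034 -0.3186  0.1198] w 0.0230 F [-4.1  1.8  1.4] M [ 0.24  1.19 -0.01]
X [ 0.063 -0.018 -0.998] Y [-0.033  0.999 -0.02 ] Z [0.997 0.034 0.062] j [-0.81  0.29 -0.4   0.83  0.03 -0.84]
turn -0.0068
gshift [ 0.0216 -0.0003 -0.0043]
```

View pics/s31.png

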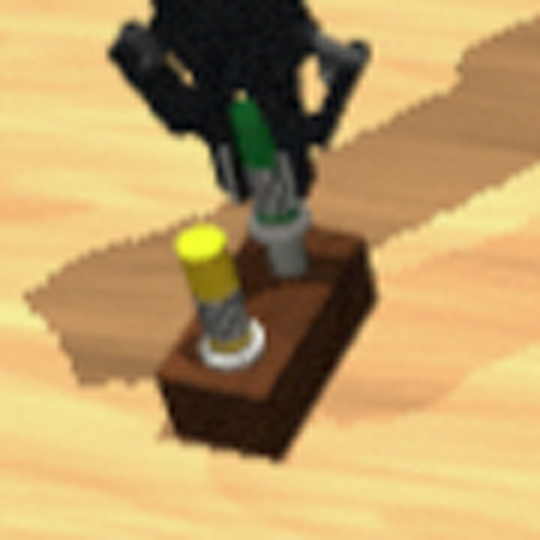

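```bash
python3 -m inch '[[[0.005,0.0005,-0.001],0],[[0.005,0,0],0],[[0.005,0,0],0]]' - 25
python3 - <<'E'
from h import *
st(None,.041);gto([.4005,-.3195,.098])
E
```

```text
time: 24.25
eef_pos: [0.3934, -0.3153, 0.2581]
tool_rot: [-0.32, 1.507, -0.286]
ft_force: [-3.4, 0.0, 0.3]
width: 0.0235
t24.25 p [ 0.3934 -0.3153  0.2581] grasp [ 0.4029 -0.3181  0.1034] w 0.0235 F [-3.4  0.   0.3] M [ 0.06  0.94 -0.01]
X [ 0.061 -0.018 -0.998] Y [-0.033  0.999 -0.02 ] Z [0.998 0.034 0.06 ] j [-0.81  0.31 -0.42  0.79  0.03 -0.84]
turn -0.0067
gshift [ 0.0052 -0.0012 -0.0027]
```

```bash
python3 -m inch '[[[0.003,0,-0.001],0],[[0.003,0,0],0],[[0.002,0,0],0]]' - 25
python3 - <<'E'
from h import *
st(None,.041);gto([.4005,-.3195,.098])
cv2.imwrite('pics/s32.png',cv2.resize(cv2.convertScaleAbs(manip.read_camera('scene')[105:195,110:200],alpha=1.5),None,fx=6,fy=6,interpolation=cv2.INTER_CUBIC))
E
```

```text
time: 24.55
eef_pos: [0.3931, -0.3156, 0.2485]
tool_rot: [-0.307, 1.507, -0.273]
ft_force: [-2.6, 0.0, -0.6]
width: 0.0234
t24.55 p [ 0.3931 -0.3156  0.2485] grasp [ 0.4027 -0.3183  0.0938] w 0.0234 F [-2.6  0.  -0.6] M [-0.    0.78 -0.05]
X [ 0.062 -0.017 -0.998] Y [-0.033  0.999 -0.019] Z [0.998 0.034 0.061] j [-0.81  0.32 -0.44  0.76  0.03 -0.84]
turn -0.0068
gshift [-0.0043 -0.0012 -0.0019]
```

View pics/s32.png

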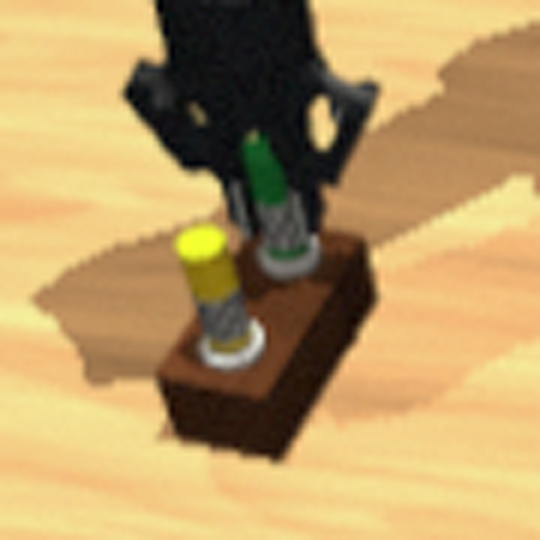

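```bash
python3 -m inch '[[[0.003,0,-0.001],0],[[0.003,0,-0.0005],0]]' - 25
python3 - <<'E'
from h import *
st(None,.041);gto([.4005,-.3195,.098])
E
```

```text
time: 24.8
eef_pos: [0.3937, -0.3163, 0.2448]
tool_rot: [-0.291, 1.5, -0.257]
ft_force: [-5.3, 6.9, 28.9]
width: 0.0233
t24.80 p [ 0.3937 -0.3163  0.2448] grasp [ 0.4043 -0.3191  0.0902] w 0.0233 F [-5.3  6.9 28.9] M [1.86 1.15 0.12]
X [ 0.068 -0.018 -0.997] Y [-0.034  0.999 -0.02 ] Z [0.997 0.035 0.068] j [-0.81  0.32 -0.44  0.75  0.04 -0.85]
turn -0.006
gshift [-0.008  -0.0004 -0.0033]
```

```bash
python3 -m inch '[[[-0.001,0,0],0],[[0,0,0],0]]' - 25;  python3 -m inch '[[[0,0,0],0],[[0,0,0],0],[[0,0,0],0],[[0,0,0],0]]' 1
python3 - <<'E'
from h import *
st(None,.041)
cv2.imwrite('pics/s33.png',cv2.resize(cv2.convertScaleAbs(manip.read_camera('scene')[105:195,110:200],alpha=1.5),None,fx=6,fy=6,interpolation=cv2.INTER_CUBIC))
E
```

```text
time: 25.0
eef_pos: [0.394, -0.3163, 0.2467]
tool_rot: [-0.292, 1.498, -0.258]
ft_force: [-3.2, -0.1, -1.0]
width: 0.0232
time: 25.4
eef_pos: [0.3957, -0.3174, 0.2474]
tool_rot: [-0.298, 1.492, -0.263]
ft_force: [-0.6, -0.1, 0.8]
width: 0.0795
t25.40 p [ 0.3957 -0.3174  0.2474] grasp [ 0.4074 -0.3205  0.0928] w 0.0795 F [-0.6 -0.1  0.8] M [0.01 0.03 0.05]
X [ 0.076 -0.02  -0.997] Y [-0.034  0.999 -0.023] Z [0.997 0.036 0.075] j [-0.81  0.32 -0.44  0.75  0.04 -0.85]
turn -0.0049
```

View pics/s33.png

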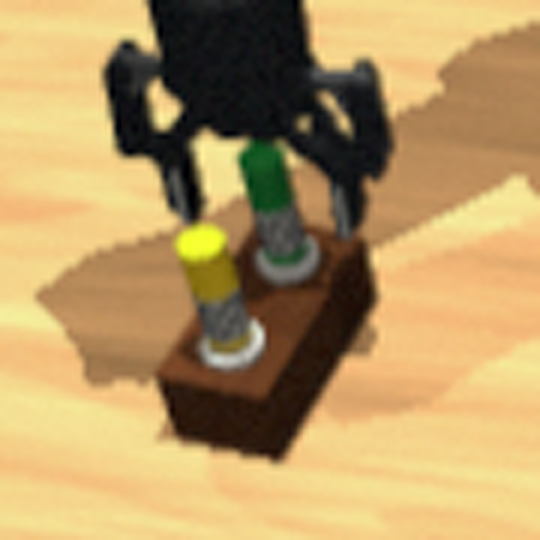

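```bash
python3 -m inch '[[[-0.03,0,0.002],0],[[-0.035,0,0.003],0],[[-0.035,0,0.003],0],[[0,0.03,0.02],0],[[0,0.045,0.024],0],[[0,0.045,0.024],0],[[0,0.045,0.024],0],[[0,0.045,0.024],0],[[0,0.045,0.02],0],[[0,0.045,0.015],0],[[0,0.03,0.01],0],[[0,0.01,0],0],[[0,0,0],0]]' 1 40
python3 - <<'E'
from h import *
st(None,.041);gto([.5795,.0412,.0635])
i=manip.camera_info('wrist');w=manip.read_camera('wrist')
cv2.imwrite('pics/w34.png',w);
for m in ([.5712,.146,.071],[.5755,.041,.0704],[.5798,-.064,.07]): print(proj(i,m))
E
```

```text
time: 26.75
eef_pos: [0.5514, 0.0357, 0.3577]
tool_rot: [-0.279, 1.482, -0.249]
ft_force: [0.1, -0.6, -0.3]
width: 0.0857
t26.75 p [0.5514 0.0357 0.3577] grasp [0.5647 0.0324 0.2033] w 0.0857 F [ 0.1 -0.6 -0.3] M [0.04 0.09 0.01]
X [ 0.086 -0.022 -0.996] Y [-0.029  0.999 -0.024] Z [0.996 0.031 0.085] j [-0.05  0.3  -0.15  1.03 -0.02 -0.08]
turn -0.0098
gshift [0.1403 0.0118 0.0031]
[370.58496537 184.87726914]
[264.46644574 184.91560035]
[160.98721047 185.02283383]
```

View pics/w34.png

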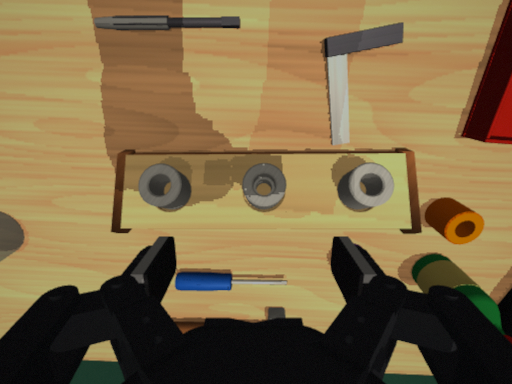

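```bash
python3 -m inch '[[[0.02,0.006,0.001],-0.01],[[0.03,0.006,0.001],0],[[0.03,0,0],0],[[0.015,0,0],0],[[0,0,0],0]]' 1 40
python3 - <<'E'
from h import *
st(None,.041);gto([.5795,.0412,.0635])
E
```

```text
time: 27.3
eef_pos: [0.5612, 0.0366, 0.2617]
tool_rot: [-0.317, 1.478, -0.289]
ft_force: [-0.8, -0.2, -0.1]
width: 0.0856
t27.30 p [0.5612 0.0366 0.2617] grasp [0.575  0.0325 0.1074] w 0.0856 F [-0.8 -0.2 -0.1] M [ 0.07  0.17 -0.04]
X [ 0.089 -0.026 -0.996] Y [-0.027  0.999 -0.029] Z [0.996 0.029 0.088] j [-0.04  0.39 -0.29  0.8  -0.02 -0.07]
turn -0.0115
gshift [0.0439 0.0098 0.0009]
```

```bash
python3 -m inch '[[[0.01,0.006,0],-0.012],[[0.01,0.004,0],0],[[0.01,0,0],0],[[0,0,0],0]]' 1 40
python3 - <<'E'
from h import *
st(None,.041);gto([.5795,.0412,.0635])
E
```

```text
time: 27.7
eef_pos: [0.5642, 0.0436, 0.2316]
tool_rot: [-0.328, 1.475, -0.291]
ft_force: [-0.4, -0.1, 0.2]
width: 0.085
t27.70 p [0.5642 0.0436 0.2316] grasp [0.5785 0.0393 0.0773] w 0.0850 F [-0.4 -0.1  0.2] M [0.01 0.06 0.03]
X [ 0.092 -0.028 -0.995] Y [-0.035  0.999 -0.031] Z [0.995 0.038 0.091] j [-0.03  0.43 -0.32  0.73 -0.02 -0.07]
turn -0.0029
gshift [ 0.0138  0.0023 -0.0002]
```

```bash
python3 -m inch '[[[0.007,0.002,0],0],[[0.006,0.0005,0],0],[[0,0,0],0]]' 1 40
python3 - <<'E'
from h import *
st(None,.041);gto([.5795,.0412,.0635])
E
```

```text
time: 28.0
eef_pos: [0.566, 0.0461, 0.2183]
tool_rot: [-0.324, 1.473, -0.287]
ft_force: [0.4, -0.1, -0.4]
width: 0.085
t28.00 p [0.566  0.0461 0.2183] grasp [0.5805 0.0418 0.064 ] w 0.0850 F [ 0.4 -0.1 -0.4] M [0.06 0.11 0.05]
X [ 0.094 -0.028 -0.995] Y [-0.036  0.999 -0.031] Z [0.995 0.038 0.092] j [-0.02  0.44 -0.33  0.7  -0.03 -0.06]
turn -0.0025
gshift [ 0.0004 -0.0006 -0.001 ]
```

```bash
python3 -m inch '[[[0,0,0],0],[[0,0,0],0],[[0,0,0],0],[[0,0,0],0],[[0,0,0],0]]' -1 40
python3 - <<'E'
from h import *
st(None,.041);gto([.5795,.0412,.0635])
w=manip.read_camera('wrist')
cv2.imwrite('pics/w35.png',w);
E
```

```text
time: 28.5
eef_pos: [0.5662, 0.0459, 0.2191]
tool_rot: [-0.334, 1.472, -0.297]
ft_force: [0.4, 0.2, -2.1]
width: 0.0443
t28.50 p [0.5662 0.0459 0.2191] grasp [0.5808 0.0414 0.0649] w 0.0443 F [ 0.4  0.2 -2.1] M [ 0.02  0.08 -0.01]
X [ 0.094 -0.029 -0.995] Y [-0.036  0.999 -0.032] Z [0.995 0.038 0.093] j [-0.02  0.44 -0.33  0.7  -0.03 -0.06]
turn -0.0024
gshift [ 0.0012 -0.0001 -0.0014]
```

View pics/w35.png

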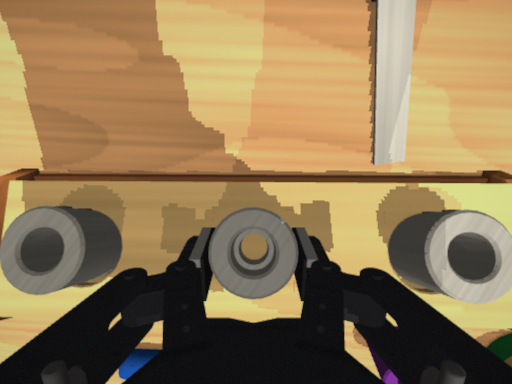

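```bash
python3 -m inch '[[[-0.005,0,-0.0023],0],[[-0.008,0,-0.0037],0],[[-0.01,0,-0.0046],0],[[-0.02,0,-0.005],0],[[-0.03,0,0],0],[[0,0,0],0]]' - 40
python3 - <<'E'
from h import *
st(None,.041)
cv2.imwrite('pics/w36.png',manip.read_camera('wrist'))
cv2.imwrite('pics/s36.png',cv2.resize(cv2.convertScaleAbs(manip.read_camera('scene')[120:240,190:390],alpha=1.5),None,fx=4,fy=4,interpolation=cv2.INTER_CUBIC))
E
```

```text
time: 29.15
eef_pos: [0.5395, 0.0476, 0.2927]
tool_rot: [-0.348, 1.478, -0.311]
ft_force: [0.6, 0.0, -2.0]
width: 0.0442
t29.15 p [0.5395 0.0476 0.2927] grasp [0.5531 0.0433 0.1383] w 0.0442 F [ 0.6  0.  -2. ] M [0.05 0.03 0.  ]
X [ 0.088 -0.028 -0.996] Y [-0.036  0.999 -0.031] Z [0.995 0.038 0.087] j [-0.02  0.33 -0.3   0.86 -0.03 -0.06]
turn -0.0024
```

View pics/w36.png

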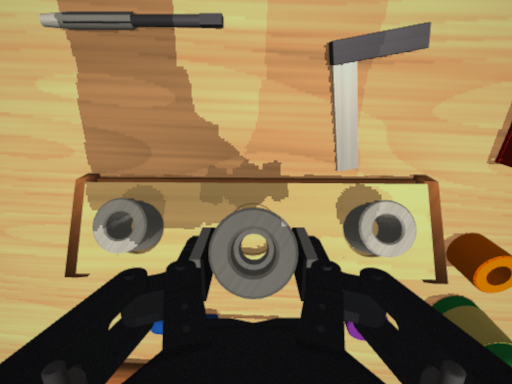

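View pics/s36.png

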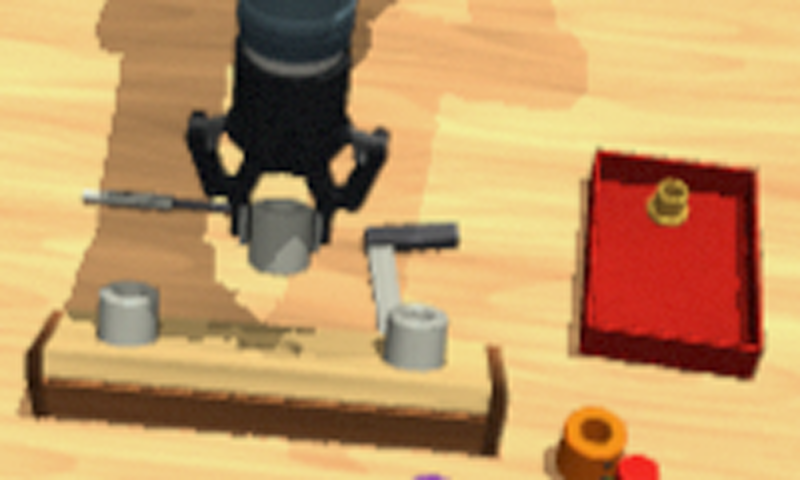

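```bash
python3 -m inch '[[[-0.015,0.005,-0.025],0],[[-0.01,0.03,-0.03],0],[[0,0.04,-0.02],0],[[0,0.045,-0.01],0],[[0,0.045,-0.005],0],[[0,0.045,0],0],[[0,0.04,0],0],[[0,0.02,0],0],[[0,0,0],0]]' - 40
python3 - <<'E'
from h import *
st(None,.041);gto([.452,.337,.060])
i=manip.camera_info('wrist')
cv2.imwrite('pics/w37.png',manip.read_camera('wrist'));print(proj(i,[.452,.337,.004]))
E
```

```text
time: 30.15
eef_pos: [0.4282, 0.321, 0.2843]
tool_rot: [-0.535, 1.499, -0.502]
ft_force: [0.4, -0.2, -3.3]
width: 0.0438
t30.15 p [0.4282 0.321  0.2843] grasp [0.438  0.3156 0.1297] w 0.0438 F [ 0.4 -0.2 -3.3] M [0.01 0.05 0.  ]
X [ 0.063 -0.035 -0.997] Y [-0.032  0.999 -0.037] Z [0.998 0.034 0.062] j [ 0.54  0.35 -0.28  0.9  -0.06  0.51]
turn -0.007
gshift [0.0696 0.0235 0.0104]
[278.86124267 194.08181564]
```

View pics/w37.png

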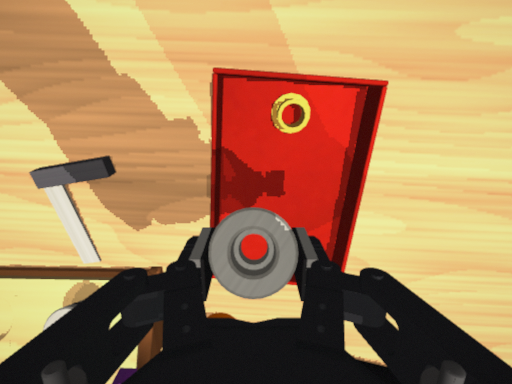

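```bash
python3 - <<'E'
from h import *
i=manip.camera_info('wrist')
for c in [(213,69),(387,81),(211,200),(347,268)]: print(onz(i,*c,.036))
print(onz(i,292,113,.02))
E
python3 -m inch '[[[0.0,0.012,0.005],0],[[0.01,0.012,0.006],0],[[0.025,0,0],0],[[0.015,0,0],0],[[0,0,0],0]]' - 40
python3 - <<'E'
from h import *
st(None,.041);gto([.452,.337,.046])
E
```

```text
[0.34292294 0.27847728 0.036     ]
[0.3473443  0.40550856 0.036     ]
[0.44721779 0.27438008 0.036     ]
[0.51078991 0.40170396 0.036     ]
[0.37316334 0.34030214 0.02      ]
time: 30.7
eef_pos: [0.443, 0.3397, 0.2301]
tool_rot: [-0.605, 1.5, -0.58]
ft_force: [-0.4, -0.9, -3.5]
width: 0.044
t30.70 p [0.443  0.3397 0.2301] grasp [0.4522 0.3337 0.0755] w 0.0440 F [-0.4 -0.9 -3.5] M [ 0.04  0.14 -0.  ]
X [ 0.059 -0.039 -0.997] Y [-0.024  0.999 -0.04 ] Z [0.998 0.026 0.058] j [ 0.56  0.45 -0.29  0.8  -0.06  0.53]
turn -0.0145
gshift [ 0.0293  0.0045 -0.0018]
```

```bash
python3 -m inch '[[[0.01,0.003,-0.001],0],[[0.01,0.0015,-0.001],0],[[0.004,0,0],0],[[0,0,0],0]]' - 40
python3 - <<'E'
from h import *
st(None,.041);gto([.452,.337,.046])
E
```

```text
time: 31.1
eef_pos: [0.4433, 0.3424, 0.2049]
tool_rot: [-0.598, 1.5, -0.576]
ft_force: [0.6, -0.1, -3.8]
width: 0.0437
t31.10 p [0.4433 0.3424 0.2049] grasp [0.4525 0.3364 0.0503] w 0.0437 F [ 0.6 -0.1 -3.8] M [ 0.04  0.15 -0.  ]
X [ 0.06  -0.039 -0.997] Y [-0.021  0.999 -0.04 ] Z [0.998 0.024 0.059] j [ 0.56  0.48 -0.32  0.75 -0.06  0.54]
turn -0.0174
gshift [ 0.0042  0.0008 -0.0008]
```

```bash
python3 -m inch '[[[0.002,0,0],0],[[0.002,0,0],0],[[0.0015,0,0],0]]' - 30
python3 - <<'E'
from h import *
st(None,.041)
cv2.imwrite('pics/s38.png',cv2.resize(cv2.convertScaleAbs(manip.read_camera('scene')[130:230,310:400],alpha=1.5),None,fx=6,fy=6,interpolation=cv2.INTER_CUBIC))
E
```

```text
time: 31.4
eef_pos: [0.4442, 0.3426, 0.2002]
tool_rot: [-0.569, 1.499, -0.547]
ft_force: [1.1, 0.3, -3.1]
width: 0.0439
t31.40 p [0.4442 0.3426 0.2002] grasp [0.4537 0.3368 0.0457] w 0.0439 F [ 1.1  0.3 -3.1] M [ 0.05  0.09 -0.  ]
X [ 0.062 -0.037 -0.997] Y [-0.021  0.999 -0.039] Z [0.998 0.024 0.061] j [ 0.56  0.48 -0.32  0.73 -0.06  0.54]
turn -0.0174
```

View pics/s38.png

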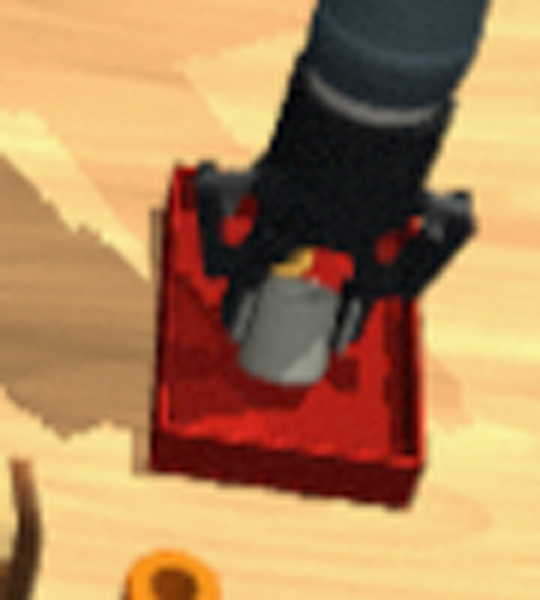

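```bash
python3 -m inch '[[[0.0015,0,0],0],[[0.0015,0,0],0]]' - 30; python3 -m inch '[[[0.001,0,0],0],[[0.001,0,0],0]]' - 30; python3 -c "
from h import *
st()"
```

```text
time: 31.65
eef_pos: [0.4446, 0.3426, 0.1975]
tool_rot: [-0.558, 1.498, -0.536]
ft_force: [-1.8, -1.0, 4.7]
width: 0.0438
time: 31.85
eef_pos: [0.4447, 0.3426, 0.1973]
tool_rot: [-0.549, 1.497, -0.526]
ft_force: [-3.4, -1.2, 8.3]
width: 0.0439
t31.85 p [0.4447 0.3426 0.1973] grasp [0.4545 0.3369 0.0428] w 0.0439 F [-3.4 -1.2  8.3] M [-0.39  0.89  0.  ]
X [ 0.063 -0.037 -0.997] Y [-0.022  0.999 -0.038] Z [0.998 0.024 0.063] j [ 0.56  0.49 -0.33  0.73 -0.06  0.54]
```

```bash
python3 -m inch '[[[0.0005,0,0.003],0],[[0.0005,0,0.004],0],[[0.001,0,0.004],0]]' - 20; python3 -c "
from h import *
st()
cv2.imwrite('pics/s39.png',cv2.resize(cv2.convertScaleAbs(manip.read_camera('scene')[130:230,310:400],alpha=1.5),None,fx=6,fy=6,interpolation=cv2.INTER_CUBIC))
cv2.imwrite('pics/w39.png',manip.read_camera('wrist'))"
```

```text
time: 32.15
eef_pos: [0.4546, 0.3429, 0.1972]
tool_rot: [-0.555, 1.501, -0.531]
ft_force: [-6.1, -1.5, 11.1]
width: 0.0442
t32.15 p [0.4546 0.3429 0.1972] grasp [0.4639 0.3375 0.0426] w 0.0442 F [-6.1 -1.5 11.1] M [-0.21  1.63 -0.06]
X [ 0.06  -0.035 -0.998] Y [-0.023  0.999 -0.037] Z [0.998 0.025 0.059] j [ 0.55  0.5  -0.3   0.74 -0.06  0.52]
```

View pics/s39.png

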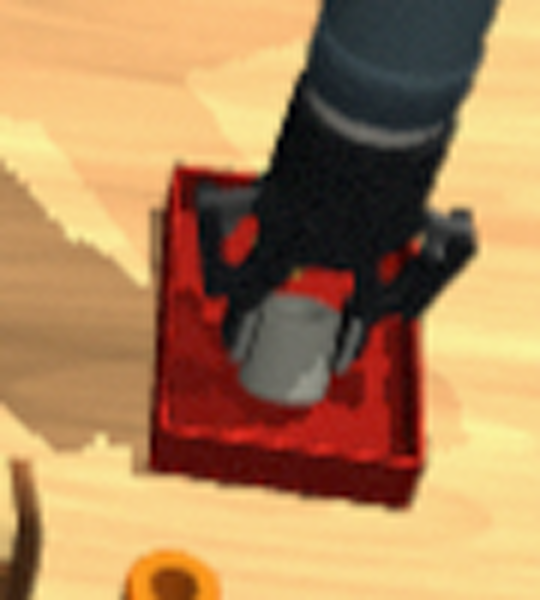

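View pics/w39.png

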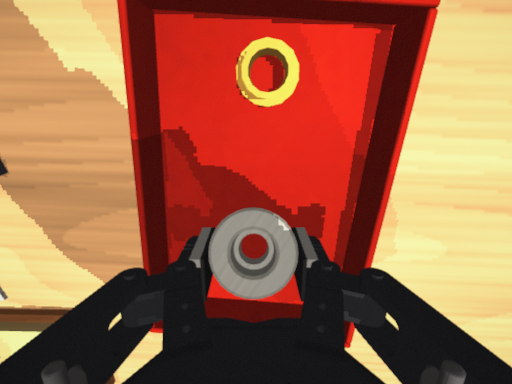

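```bash
python3 -m inch '[[[0.002,0,0],0],[[0.0025,0,0.001],0],[[0.002,0,0.004],0]]' -0.02 20; python3 -c "
from h import *
st()
cv2.imwrite('pics/w40.png',manip.read_camera('wrist'))"
```

```text
time: 32.55
eef_pos: [0.4604, 0.3431, 0.1959]
tool_rot: [-0.532, 1.5, -0.507]
ft_force: [-7.7, -1.3, 10.5]
width: 0.0438
t32.55 p [0.4604 0.3431 0.1959] grasp [0.47   0.3378 0.0413] w 0.0438 F [-7.7 -1.3 10.5] M [-0.18  1.8  -0.07]
X [ 0.062 -0.034 -0.998] Y [-0.024  0.999 -0.036] Z [0.998 0.026 0.061] j [ 0.54  0.51 -0.29  0.74 -0.06  0.52]
```

View pics/w40.png

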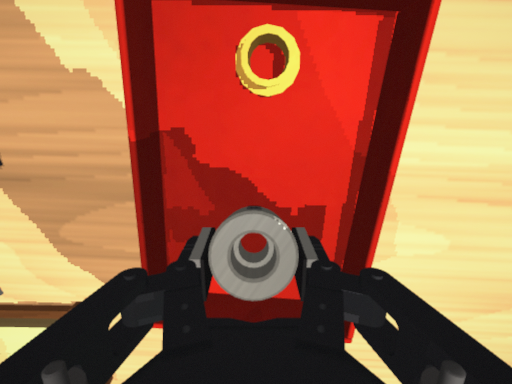

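```bash
python3 -m inch '[[[0.003,0,0.003],0],[[0.003,0,0.004],0],[[0.003,0,0.004],0]]' 0.01 20; python3 -c "
from h import *
st()
cv2.imwrite('pics/w41.png',manip.read_camera('wrist'))"
```

```text
time: 32.9
eef_pos: [0.4721, 0.3432, 0.1912]
tool_rot: [-0.517, 1.502, -0.491]
ft_force: [-7.2, -1.2, 9.1]
width: 0.0438
t32.90 p [0.4721 0.3432 0.1912] grasp [0.4815 0.3382 0.0366] w 0.0438 F [-7.2 -1.2  9.1] M [-0.22  1.65 -0.01]
X [ 0.061 -0.032 -0.998] Y [-0.025  0.999 -0.034] Z [0.998 0.027 0.06 ] j [ 0.53  0.53 -0.27  0.74 -0.06  0.51]
```

View pics/w41.png

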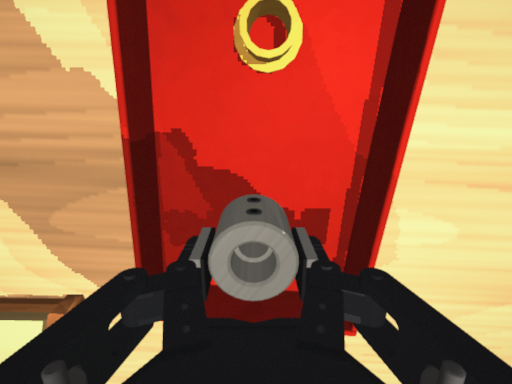

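```bash
python3 -m inch '[[[0.002,0,0.004],0],[[0.002,0,0.003],0]]' 0.01 20; python3 -c "
from h import *
st()
cv2.imwrite('pics/s42.png',cv2.resize(cv2.convertScaleAbs(manip.read_camera('scene')[130:230,310:400],alpha=1.5),None,fx=6,fy=6,interpolation=cv2.INTER_CUBIC))
cv2.imwrite('pics/w42.png',manip.read_camera('wrist'))"
```

```text
time: 33.15
eef_pos: [0.4781, 0.3434, 0.1901]
tool_rot: [-0.525, 1.508, -0.497]
ft_force: [-14.7, -4.2, 25.8]
width: 0.0438
t33.15 p [0.4781 0.3434 0.1901] grasp [0.4867 0.3387 0.0354] w 0.0438 F [-14.7  -4.2  25.8] M [-0.43  2.91  0.1 ]
X [ 0.056 -0.03  -0.998] Y [-0.027  0.999 -0.032] Z [0.998 0.028 0.055] j [ 0.53  0.54 -0.25  0.75 -0.05  0.5 ]
```

View pics/w42.png

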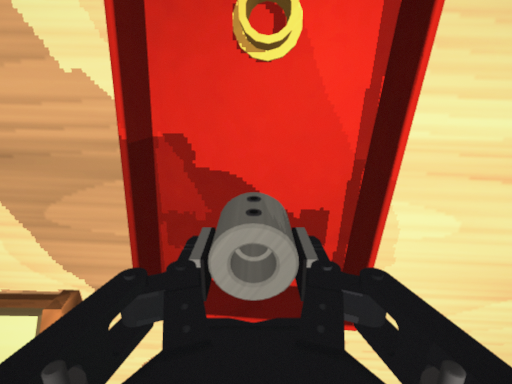

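View pics/s42.png

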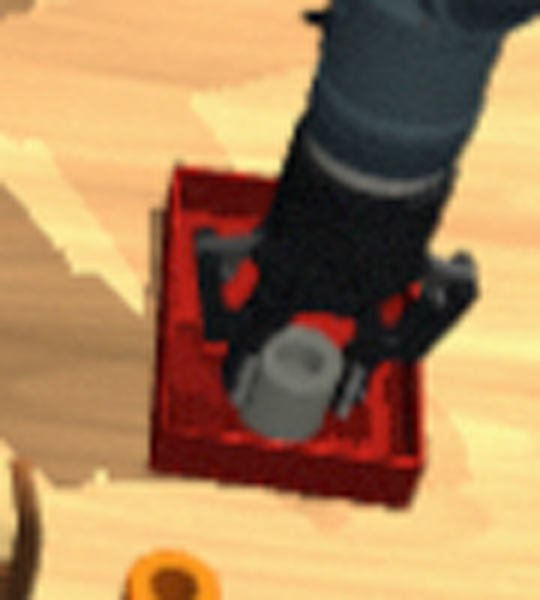

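```bash
python3 -m inch '[[[-0.001,0,-0.0005],0],[[0,0,0],0]]' 0.01 20; python3 -m inch '[[[0,0,0],0],[[0,0,0],0]]' 0.2 20; python3 -c "
from h import *
st()
cv2.imwrite('pics/w43.png',manip.read_camera('wrist'))"
```

```text
time: 33.45
eef_pos: [0.4786, 0.3436, 0.1916]
tool_rot: [-0.499, 1.506, -0.472]
ft_force: [0.6, -0.1, -4.0]
width: 0.044
time: 33.65
eef_pos: [0.4799, 0.3438, 0.1916]
tool_rot: [-0.476, 1.503, -0.449]
ft_force: [-0.9, -0.1, -0.1]
width: 0.0509
t33.65 p [0.4799 0.3438 0.1916] grasp [0.4893 0.3393 0.0369] w 0.0509 F [-0.9 -0.1 -0.1] M [0.09 0.03 0.03]
X [ 0.061 -0.029 -0.998] Y [-0.026  0.999 -0.031] Z [0.998 0.028 0.06 ] j [ 0.53  0.54 -0.25  0.75 -0.06  0.5 ]
```

View pics/w43.png

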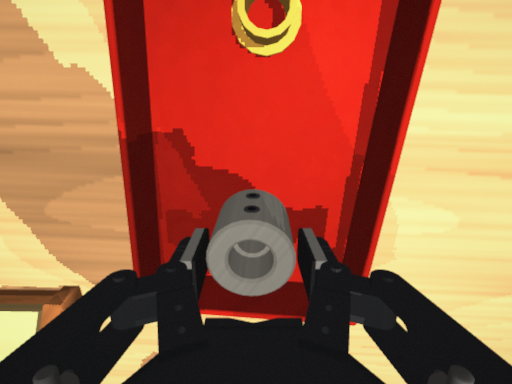

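```bash
python3 -m inch '[[[0,0.001,0],0],[[0,0,0],0]]' 0.45 20; python3 -m inch '[[[-0.015,-0.0005,0.001],0],[[-0.02,-0.0006,0.0012],0],[[-0.03,-0.001,0.002],0],[[-0.04,-0.001,0.003],0],[[-0.02,0,0],0],[[0,0,0],0]]' 0.45; python3 -c "
from h import *
st()
cv2.imwrite('pics/w44.png',manip.read_camera('wrist'))
cv2.imwrite('pics/s44.png',cv2.resize(cv2.convertScaleAbs(manip.read_camera('scene')[100:270,100:400],alpha=1.3),None,fx=2.6,fy=2.6,interpolation=cv2.INTER_CUBIC))"
```

```text
time: 33.9
eef_pos: [0.4805, 0.345, 0.1916]
tool_rot: [-0.466, 1.503, -0.44]
ft_force: [-0.5, -0.2, 0.6]
width: 0.0619
time: 34.5
eef_pos: [0.4796, 0.3454, 0.3193]
tool_rot: [-0.519, 1.504, -0.492]
ft_force: [-1.0, -0.0, -1.0]
width: 0.0619
t34.50 p [0.4796 0.3454 0.3193] grasp [0.4887 0.3406 0.1646] w 0.0619 F [-1. -0. -1.] M [ 0.06 -0.02  0.02]
X [ 0.058 -0.031 -0.998] Y [-0.025  0.999 -0.033] Z [0.998 0.027 0.058] j [ 0.53  0.43 -0.07  1.04 -0.06  0.5 ]
```

View pics/w44.png

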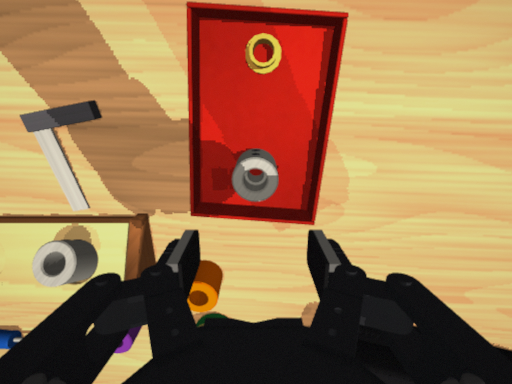

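View pics/s44.png

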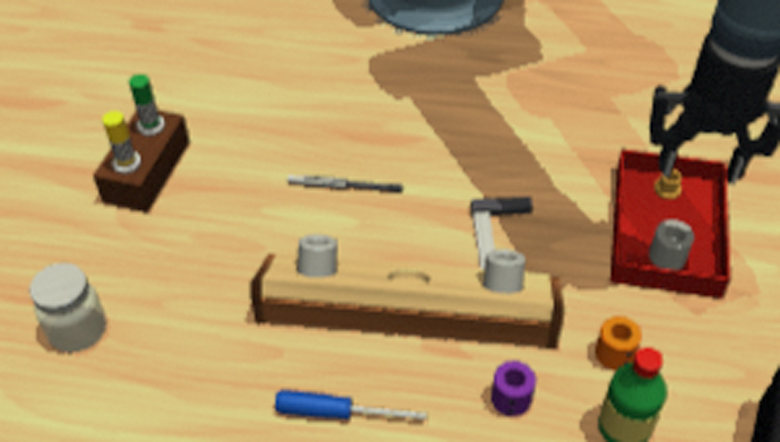

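Run:
```python
from h import *
s=manip.read_camera('scene');w=cv2.imread('pics/w44.png');i=manip.camera_info('wrist');si=manip.camera_info('scene');t=manip.read_camera('top')
cv2.imwrite('pics/w44c.png',cv2.resize(w[130:220,200:310],None,fx=6,fy=6,interpolation=cv2.INTER_CUBIC))
cv2.imwrite('pics/s44c.png',cv2.resize(cv2.convertScaleAbs(s[155:220,325:390],alpha=1.5),None,fx=9,fy=9,interpolation=cv2.INTER_CUBIC))
cv2.imwrite('pics/t44.png',t)
c=onz(i,255,178.5,.048);print(c)
for z in (.004,.048):
    p=c.copy();p[2]=z;u=proj(i,p);print(z,'wrist crop',(u-[200,130])*6,'scene crop',(proj(si,p)-[325,155])*9)
```

```text
[0.48001772 0.33689782 0.048     ]
0.004 wrist crop [337.35850362 216.87144704] scene crop [273.85567774 375.49136785]
0.048 wrist crop [330. 291.] scene crop [301.16173724 293.85908629]
```

View pics/w44c.png

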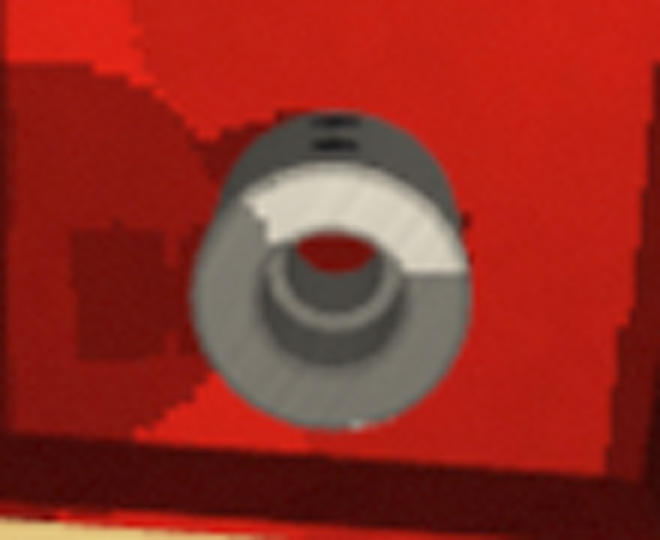

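View pics/s44c.png

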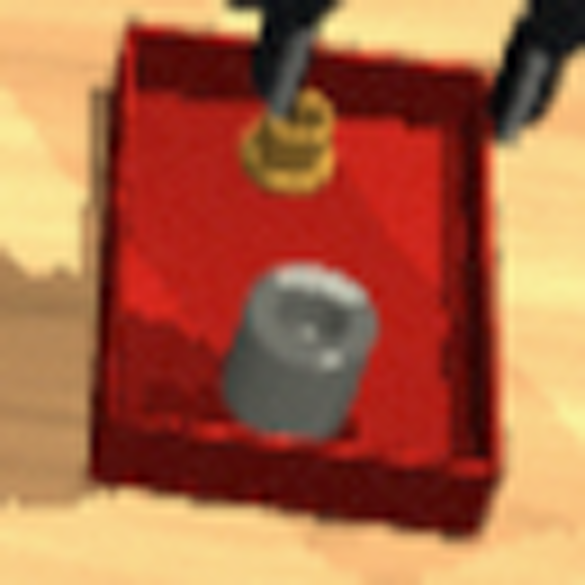

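View pics/t44.png

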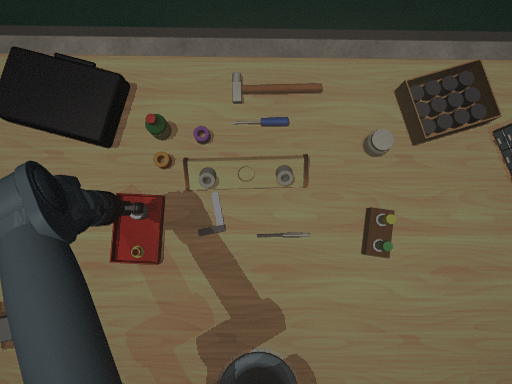

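The coupling's base and mouth centres line up with an upright stance: the base arc is seen at row 110 in the crop against about 109 predicted. The green gauge is seated, and the bench is otherwise unchanged. Handing in.

Run:
```python
from h import *
t=manip.read_camera('top')
print(cblob(t,(45,80,40),(80,255,255),(370,230,400,260)),cblob(t,(22,110,60),(34,255,255),(375,205,400,232)))
print(manip.observe()['time']); manip.job_done()
```

```text
[([387.4, 245.9], [383, 241, 10, 10, 80])] [([390.1, 218.7], [384, 214, 12, 10, 92])]
34.75
the job is handed in; nothing more can be done
```

The middle coupling was the bad one. It is now upright in the red tray, and the gauge is back in its hole. I handed the job in at about 35 s of the 69 allowed.

| Coupling | Gauge depth | Result |
|---|---|---|
| Left | About 38 mm, up to the collar | Good, left in its seat |
| Middle | Stopped at about 22–25 mm under a push of about 48 N | Bad, moved to the tray |
| Right | 38 mm, up to the collar | Good, left in its seat |

**Gauge:** it went back upright in the stand's near hole with its collar on the stand. In the top view its green top is within 0.3 px of where it started.

**Bad coupling:** I set it down at about x 0.48, y 0.34 in the tray and tipped it upright before letting go. It slid about 9 mm on the tray floor before it began to tip. The last close views show it standing flat and clear of the bush.

**What did not go cleanly:**
- The gripper could not be tilted, so I leaned the gauge in the fingers against the left coupling's bore. The first try slipped out over the rim. The second tipped that coupling partly out of its loose seat; I eased it back before the full test, and it looked properly seated afterwards.
- The tool drifted a few degrees off vertical during the job. I corrected for this as I went.

**Last checks:** the other items looked unmoved in the final pictures, and the gripper was clear of everything at hand-in. No check disagreed.

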